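# Open the pot, scoop the glazed beads into it and close it

## Robot

A 6-joint arm with a two-finger parallel gripper is mounted at the origin on the work surface. World frame = base frame: x ahead of the robot, y to its left, z up, the work surface at z = 0. Lengths are in m, angles in rad, forces in N, time in s.
With the tool pointing down it reaches from about 0.425 to 0.95 m from the base axis. Payload 3.5 kg.
Tool frame: the origin (TCP) lies on the centre line of the jaws, within the pads' length; the fingertips stand 19 mm ahead of it and the grasp point (between the pads) is the TCP; z points along the fingers, y is the line along which they close (so a half turn about z gives the same grasp; the last joint's range is limited). The gripper opens to 85 mm and grips with 20 to 120 N. Pads are 22 mm wide; open, the fingers measure 114 mm over their backs; the gripper's body (76 mm by 85 mm) begins 54 mm behind the grasp point. The pads swing forward as they close: fully open they stand 13 mm farther back than shut.
Start: joints at [1.04, 0.286, 1.577, -0, 1.279, -0.15], TCP at [0.251, 0.627, 0.25] pointing down, gripper open.
Joint ranges: [-2.77, 2.77], [-0.9, 2.22], [0.21, 2.48], [-1.53, 4.67], [0.24, 2.81], [-2.84, 2.84]. Speed limits (rad/s): [2.79, 2.79, 3.14, 3.14, 3.14, 3.14].

## Interface

Orientations are given as a unit quaternion [x, y, z, w].
In Python, from plant import ctrl, imaging gives the robot as it stands. The module is installed in compiled form; this text tells all that it offers.
- The arm moves only by the shell command python3 -m handwheel 'ROWS' [OPENING] [FORCE]. ROWS is JSON, one flat list of numbers, 6 for each row, row after row: the shift along the world's x, y, z in units of 150 mm (1.0 is 150 mm), then the turn, a rotation vector about the world's x, y, z in units of 90 degrees (1.0 is 90 degrees). In form: [tx, ty, tz, rx, ry, rz, tx, ty, tz, rx, ry, rz, ...]. A call has 1 to 5 rows; each row shifts and turns the commanded pose from where the row before left it; what a row does not reach is not made up. A row lasts 1/12 s, in which the tool goes at most 41.7 mm and 7.16 degrees, less where a joint would pass 70% of its speed; a pose out of reach is approached as far as the arm can. A call with a number of a shift or a turn outside -1 to 1 is refused whole. A call with a gripper value outside its range is refused whole. OPENING is the opening, from 0 (shut) to 1 (fully open), set as the call begins (- or left out, the last holds). The fingers move at their own pace and stop on an object; FORCE is the grip in N (left out, the last holds). Time passes only in rows, so rows that do not move let the fingers close. It gives the time, the measured TCP pose, the force, the opening and the grip force at its end, in the units of the state.
- ctrl.get_state(): the state, without advancing time (a new reading comes with each control period).
- imaging.read_camera(name): name is "side" or "top"; returns (picture, depth): 480x640x3 uint8, blue, green, red; 480x640 float32, m along the optical axis (not along the pixel's ray), 0 where there is no reading.
- imaging.get_calibration(name): a dict with "fovy" (degrees; the focal length in pixels is half the picture's height over the tangent of half this angle, whatever the lens; pixels are square), "cx", "cy" (the principal point, pixels), "R" (3x3) and "t" (3): a world point X has camera coordinates R X + t. Camera axes: x right, y down, z forward; pixel columns grow to the right and rows downward; lengths in m; the calibration is good to about 2 mm. A picture is of the moment at which its call begins. get_calibration takes no time and is no camera call.
- ctrl.sign_off(): hands the job in; it is judged then, once.
The state is a dict: "time": time; "qpos": joint angles; "dq": joint speeds; "joint_efforts": joint torques, N m; "eef_pos": TCP position; "tcp_rot": TCP orientation; "contact_force": force on the tool from outside, world axes, zero at the start; "wrist_torque": the same for the moment, N m; "opening": opening from 0.0 (shut) to 1.0 (fully open); "finger_force": force on a finger pad.
Only numpy, scipy, OpenCV 4.12 (cv2) and the standard library are available. Lean on these libraries where they do the work, as an engineer would, in place of code of your own. Each camera call takes 0.05 s, during which the arm holds its last target. There are 200 camera calls.

## Task

Lift the lid off the terracotta pot and lay it aside, then clear every ceramic bead out of the tray into the pot with the hand scoop; the glaze is fresh, so never touch a bead with the fingers. When all are in, stand the scoop back upright on the cork mat and set the lid on the pot again, knob up, fully seated and level. Do not tip the pot, and leave the screwdriver and the glue bottle alone.

Things in the scene. Friction and masses are not known exactly. Their poses are not given: they have to be found in the camera images.
- tray: open dark steel tray, long along its x, fixed. Origin: centre of its underside. Inner floor flat, at z = 4 mm, 240 mm (x) by 125 mm (y); from x = -120 and x = +120 mm both ends rise outwards at 60 degrees to the floor, up to z = 71 mm (overall length 326 mm); side walls upright, 5 mm thick, up to z = 42 mm, beside the sloping ends up to z = 79 mm.
- mat: flat cork mat, 170 (x) by 150 (y) by 4 mm, fixed. Origin: centre of its underside.
- scoop: aluminium hand scoop that stands by itself, 150 g. Origin: under the pan, at floor level. Mouth towards its -x: floor 2 mm thick, 64 mm wide (y), from the lip at x = -45 mm to the back wall at x = +40 mm; side walls 2 mm thick from x = -40 mm back; walls 26 mm high. Upright wooden handle 26 mm square, centred at x = +52 mm, y = 0, from z = 12 to z = 102 mm.
- pot: round open terracotta pot, loose, 85 mm high; rim 58 mm outer and 52 mm inner radius, foot 54 mm radius, inner floor 6 mm up. Origin: centre of its underside; z up. 0.7 kg.
- lid: round terracotta lid of the pot, loose, 180 g, on the pot at the start, knob up. Origin: centre of its underside. A plug of 41 to 45 mm radius, z = 0 to 8 mm, goes inside the rim; a disc of 62 mm radius, z = 8 to 14 mm, rests on the rim; above it a neck of 9 mm radius, z = 14 to 30 mm, and a knob of 13 mm radius, z = 30 to 54 mm.
- screwdriver: screwdriver lying on the table, bystander. Origin: on its underside.
- glue: white glue bottle, 44 mm diameter, 120 mm high, standing, bystander. Origin: centre of its underside.
- bead0: white glazed ceramic bead, a ball of 24 mm diameter with two flats (22 mm from flat to flat), 18 g, slick, in the tray. Origin: centre of one flat, 11 mm from the ball's centre, which lies on the bead's +z. May be absent.
- bead1: white glazed ceramic bead, a ball of 24 mm diameter with two flats (22 mm from flat to flat), 18 g, slick, in the tray. Origin: centre of one flat, 11 mm from the ball's centre, which lies on the bead's +z. May be absent.
- bead2: white glazed ceramic bead, a ball of 24 mm diameter with two flats (22 mm from flat to flat), 18 g, slick, in the tray. Origin: centre of one flat, 11 mm from the ball's centre, which lies on the bead's +z. May be absent.
- bead3: white glazed ceramic bead, a ball of 24 mm diameter with two flats (22 mm from flat to flat), 18 g, slick, in the tray. Origin: centre of one flat, 11 mm from the ball's centre, which lies on the bead's +z. May be absent.
- bead4: white glazed ceramic bead, a ball of 24 mm diameter with two flats (22 mm from flat to flat), 18 g, slick, in the tray. Origin: centre of one flat, 11 mm from the ball's centre, which lies on the bead's +z. May be absent.
- bead5: white glazed ceramic bead, a ball of 24 mm diameter with two flats (22 mm from flat to flat), 18 g, slick, in the tray. Origin: centre of one flat, 11 mm from the ball's centre, which lies on the bead's +z. May be absent.
- bead6: white glazed ceramic bead, a ball of 24 mm diameter with two flats (22 mm from flat to flat), 18 g, slick, in the tray. Origin: centre of one flat, 11 mm from the ball's centre, which lies on the bead's +z. May be absent.
- bead7: white glazed ceramic bead, a ball of 24 mm diameter with two flats (22 mm from flat to flat), 18 g, slick, in the tray. Origin: centre of one flat, 11 mm from the ball's centre, which lies on the bead's +z. May be absent.
- bead8: white glazed ceramic bead, a ball of 24 mm diameter with two flats (22 mm from flat to flat), 18 g, slick, in the tray. Origin: centre of one flat, 11 mm from the ball's centre, which lies on the bead's +z. May be absent.
There are look-alikes about, which are no part of the job. Several things have the shape of the scoop; the one meant has the colours described above.

How it is judged:
By the outcome, as a careful person would: the job done as asked, in the order asked, and still so for the second after the job is handed in, with the robot touching nothing.
Of bead0, bead1, bead2, bead3, bead4, bead5, bead6, bead7, bead8 only 6 to 9 are there at a start; the rules pass over those that are not, and their reading is None.
At some moment in a run one of lid, scoop may be knocked a few centimetres aside while the robot is not near it.
It also fails if it takes over 210 s, if anything falls off the work surface, if the arm or the gripper's body presses on something with over 40 N, if the wrist force passes 120 N, or if a joint passes its speed limit or range.

## Working session

There is one attempt and no reset: what is moved stays moved. The work goes in short steps, Python scripts to look and compute and a shell command to move; the robot and the scene stay as the last step left them, time stands still between calls to the robot, and variables do not carry over. Pictures are saved under pics/ and viewed, at most 14 in all, crops included, and the job is handed in when it is done.

```bash
mkdir -p pics; ls; cat > h.py <<'E'
import numpy as np, cv2
from plant import ctrl, imaging
def cal(n):
    c=imaging.get_calibration(n); f=240/np.tan(np.radians(c["fovy"])/2)
    return f,c["cx"],c["cy"],np.array(c["R"]),np.array(c["t"])
def ray(n,u,v,z):
    f,cx,cy,R,t=cal(n); d=R.T@np.array([(u-cx)/f,(v-cy)/f,1]); o=-R.T@t
    return o+d*(z-o[2])/d[2]
def proj(n,X):
    f,cx,cy,R,t=cal(n); p=R@np.array(X)+t; return p[0]/p[2]*f+cx,p[1]/p[2]*f+cy
def cloud(n,depth):
    f,cx,cy,R,t=cal(n); v,u=np.mgrid[:480,:640]
    P=np.stack([(u-cx)/f*depth,(v-cy)/f*depth,depth],-1)
    return (P-t)@R
E
python3 - <<'E'
from h import *
for n in("top","side"):
    im,d=imaging.read_camera(n); cv2.imwrite(f"pics/{n}0.png",im); np.save(n+"0.npy",d)
    f,cx,cy,R,t=cal(n); print(n,f,cx,cy,-R.T@t,R[2])
s=ctrl.get_state(); print(s)
E
```

```text
pics
top 595.2441415473456 315.760965561837 240.5590875623141 [1.51461243e-01 4.81522743e-04 1.33940125e+00] [ 0.23041074  0.01183667 -0.97302147]
side 541.2362965155904 319.5369266222744 242.29556219623686 [-0.34007211 -0.86209255  1.03501271] [ 0.51881131  0.578941   -0.62901681]
{'time': 0.1, 'qpos': array([ 1.03998564e+00,  2.87113615e-01,  1.57800201e+00,  1.49245013e-05,
        1.27858040e+00, -1.50007593e-01]), 'dq': array([ 1.04839170e-03, -1.64122125e-03, -6.09552676e-03, -3.79424307e-05,
        3.76997645e-04,  1.70971247e-03]), 'joint_efforts': array([ 1.54904370e-03, -4.07297194e+01, -2.93702048e+01, -1.62186170e-04,
        3.44901411e-03, -1.06172232e-05]), 'eef_pos': array([0.2505743 , 0.62618996, 0.24907656]), 'tcp_rot': array([ 1.89255216e-01,  9.81927369e-01, -9.88950633e-04, -3.57862141e-04]), 'contact_force': array([ 0.07299561,  1.05920702, -0.56715961]), 'wrist_torque': array([-0.0078777,  0.0025561,  0.0316572]), 'finger_force': 0.0, 'opening': 1.0009671159926103}
```

View pics/top0.png

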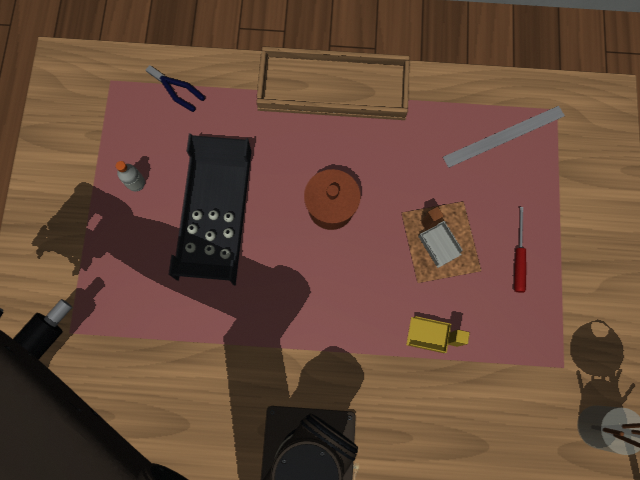

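View pics/side0.png

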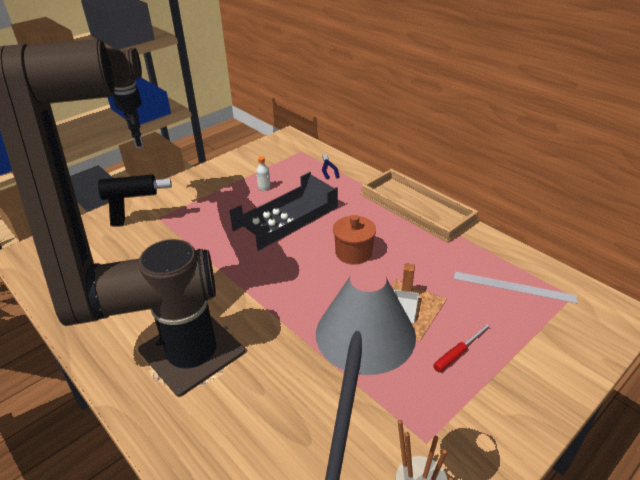

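The top view shows two scoops: aluminium with a wooden handle on the cork mat (440,245), and a yellow one off the mat (430,335). The first fits (aluminium, wood). There are 9 beads in the tray at about (185-235, 210-255), the lidded pot at (333,195), the glue at (130,175) and the screwdriver at (520,250).

```bash
python3 - <<'E'
from h import *
im=cv2.imread("pics/top0.png"); d=np.load("top0.npy"); P=cloud("top",d)
cv2.imwrite("pics/crop.png",cv2.resize(im[185:365,390:560],None,fx=3,fy=3,interpolation=cv2.INTER_CUBIC))
hsv=cv2.cvtColor(im,cv2.COLOR_BGR2HSV)
def box(u0,v0,u1,v1):
    m=np.zeros(im.shape[:2],bool); m[v0:v1,u0:u1]=1; return m&(d>0)
def rect(Q,name):
    r=cv2.minAreaRect(Q[:,:2].astype(np.float32)*1000); print(name,np.round(r[0],1),np.round(r[1],1),round(r[2],1),len(Q),np.round(Q[:,2].min(),3),np.round(Q[:,2].max(),3))
b=box(295,160,370,235)
Q=P[b]; 
k=Q[Q[:,2]>.115]; rect(k,"knob"); 
k=Q[(Q[:,2]>.085)&(Q[:,2]<.097)]; rect(k,"disc")
b=box(160,125,260,290); Q=P[b]
t=Q[(Q[:,2]>.06)&(Q[:,2]<.09)]; rect(t,"tray ends")
t=Q[(Q[:,2]>.035)&(Q[:,2]<.09)]; rect(t,"tray walls")
for z in(.0,.01): pass
b=box(395,195,490,290); Q=P[b]; hs=hsv[b]
w=Q[Q[:,2]>.085]; rect(w,"handle top")
w=Q[(Q[:,2]>.02)&(Q[:,2]<.04)]; rect(w,"scoop walls")
s=Q[(hs[:,1]<70)&(Q[:,2]<.04)&(hs[:,2]>60)]; rect(s,"scoop grey")
cork=Q[(hs[:,0]>8)&(hs[:,0]<25)&(hs[:,1]>80)&(Q[:,2]<.012)]; rect(cork,"mat")
g=P[box(110,155,150,195)]; g=g[g[:,2]>.1]; rect(g,"glue")
# beads
b=box(160,200,245,265)
m=((hsv[...,2]>110)&(hsv[...,1]<80)&b).astype(np.uint8)
n,l,st,c=cv2.connectedComponentsWithStats(m)
for i in range(1,n):
    if st[i,4]>15: print(np.round(c[i]),st[i,4],np.round(ray("top",*c[i],.022),3))
E
```

```text
knob [550.5 -11.9] [24.8 24.9] 35.4 126 0.116 0.137
disc [550.1 -12.4] [123.4 122.5] 27.3 2226 0.085 0.097
tray ends [517.1 257.3] [136.7 328.4] 89.0 842 0.06 0.085
tray walls [517.  256.9] [137.2 328.6] 88.9 2303 0.035 0.085
handle top [ 521.1 -237.7] [26.3 27.1] 35.4 178 0.085 0.111
scoop walls [ 488.5 -259.6] [102.8  66.8] 32.3 203 0.02 0.039
scoop grey [ 480.3 -270.4] [89.6 76.2] 32.7 1154 -0.004 0.037
mat [ 487.  -270.9] [170.2 151.2] 14.4 3112 -0.007 0.012
glue [578.4 450.3] [23.  19.9] 51.1 100 0.1 0.125
[213. 216.] 42 [0.506 0.257 0.022]
[196. 216.] 40 [0.502 0.294 0.022]
[228. 218.] 42 [0.502 0.221 0.022]
[192. 230.] 39 [0.469 0.301 0.022]
[227. 234.] 43 [0.465 0.218 0.022]
[209. 237.] 40 [0.455 0.258 0.022]
```

View pics/crop.png

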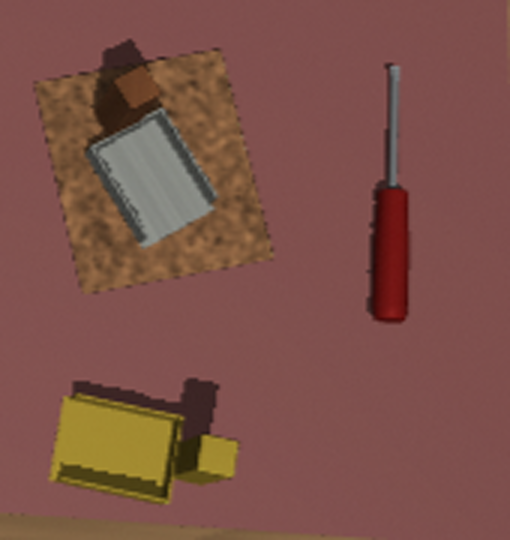

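Crop confirms it: bare aluminium pan with brown wooden handle standing on the mat, at crop (150,165), i.e. full picture about (440,240). The look-alike at crop (120,445) is yellow all over. I'll do the lid first.

```bash
r="python3 -m handwheel"; 
python3 -m handwheel '[0.1,-0.21,0,0,0,0,0.1,-0.21,0,0,0,0,0.1,-0.21,0,0,0,0,0.1,-0.21,0,0,0,0,0.1,-0.21,0,0,0,0]' 1
python3 -m handwheel '[0.1,-0.21,0,0,0,0,0.1,-0.21,0,0,0,0,0.1,-0.21,0,0,0,0,0.1,-0.21,0,0,0,0,0.1,-0.21,0,0,0,0]'
python3 -m handwheel '[0.1,-0.21,0,0,0,0,0.1,-0.21,0,0,0,0,0.1,-0.21,0,0,0,0,0.1,-0.21,0,0,0,0,0.1,-0.21,0,0,0,0]'
python3 -m handwheel '[0.1,-0.21,0,0,0,0,0.1,-0.21,0,0,0,0,0.1,-0.21,0,0,0,0,0.1,-0.21,0,0,0,0,0.1,-0.21,0,0,0,0]'
```

```text
time: 0.52
eef_pos: [0.3259, 0.4675, 0.2496]
tcp_rot: [0.189, 0.982, -0.0, -0.0]
contact_force: [1.3, 0.8, -0.3]
opening: 1.003
finger_force: 0.0
time: 0.93
eef_pos: [0.4009, 0.31, 0.2499]
tcp_rot: [0.189, 0.982, -0.0, -0.0]
contact_force: [0.1, 0.7, -0.2]
opening: 1.0
finger_force: 0.0
time: 1.35
eef_pos: [0.4759, 0.1525, 0.2499]
tcp_rot: [0.189, 0.982, -0.0, -0.0]
contact_force: [1.0, -0.9, 0.0]
opening: 1.006
finger_force: 0.0
time: 1.77
eef_pos: [0.551, -0.005, 0.2499]
tcp_rot: [0.189, 0.982, 0.0, -0.0]
contact_force: [0.2, 0.6, -0.3]
opening: 0.999
finger_force: 0.0
```

```bash

python3 -m handwheel '[0,-0.047,-0.22,0,0,0,0,0,-0.22,0,0,0,0,0,-0.22,0,0,0,0,0,-0.1,0,0,0,0,0,-0.11,0,0,0]'
python3 -m handwheel '[0,0,0,0,0,0,0,0,0,0,0,0,0,0,0,0,0,0,0,0,0,0,0,0,0,0,0,0,0,0]' 0 50
python3 -m handwheel '[0,0,0,0,0,0,0,0,0,0,0,0,0,0,0,0,0,0,0,0,0,0,0,0,0,0,0,0,0,0]'
python3 -m handwheel '[0,0,0.05,0,0,0,0,0,0.1,0,0,0,0,0,0.1,0,0,0,0,0,0.1,0,0,0,0,0,0.1,0,0,0]'
```

```text
time: 2.18
eef_pos: [0.5493, -0.0104, 0.117]
tcp_rot: [0.19, 0.982, 0.0, -0.002]
contact_force: [0.3, -0.0, 0.6]
opening: 0.996
finger_force: 0.0
time: 2.6
eef_pos: [0.5518, -0.0109, 0.1217]
tcp_rot: [0.189, 0.982, -0.001, 0.001]
contact_force: [-0.6, -1.5, 3.9]
opening: 0.299
finger_force: 6.4
time: 3.02
eef_pos: [0.5519, -0.0108, 0.1218]
tcp_rot: [0.189, 0.982, -0.0, 0.002]
contact_force: [-0.6, -1.3, 6.0]
opening: 0.29
finger_force: 49.3
time: 3.43
eef_pos: [0.5501, -0.01, 0.1874]
tcp_rot: [0.189, 0.982, 0.0, -0.001]
contact_force: [1.0, 0.4, -1.6]
opening: 0.288
finger_force: 49.1
```

```bash

python3 -m handwheel '[0.147,-0.153,0,0,0,0,0.147,-0.153,0,0,0,0,0.147,-0.153,0,0,0,0,0.147,-0.153,0,0,0,0,0.147,-0.153,0,0,0,0]'
python3 -m handwheel '[0,0,-0.2,0,0,0,0,0,-0.2,0,0,0,0,0,-0.2,0,0,0,0,0,-0.2,0,0,0,0,0,-0.08,0,0,0]'
python3 -m handwheel '[0,0,-0.02,0,0,0,0,0,-0.02,0,0,0,0,0,-0.02,0,0,0,0,0,-0.01,0,0,0,0,0,0,0,0,0]'
```

```text
time: 3.85
eef_pos: [0.6614, -0.1258, 0.1866]
tcp_rot: [0.189, 0.982, 0.0, -0.001]
contact_force: [0.4, 1.1, -0.7]
opening: 0.285
finger_force: 49.2
time: 4.27
eef_pos: [0.6573, -0.1238, 0.0492]
tcp_rot: [0.189, 0.982, 0.001, -0.005]
contact_force: [-1.3, 0.5, -2.5]
opening: 0.289
finger_force: 49.2
time: 4.68
eef_pos: [0.6622, -0.1255, 0.0466]
tcp_rot: [0.189, 0.982, -0.0, 0.001]
contact_force: [-0.8, 0.1, -1.1]
opening: 0.283
finger_force: 49.2
```

```bash
python3 - <<'E'
from h import *
im,d=imaging.read_camera("side"); cv2.imwrite("pics/s1.png",cv2.resize(im[150:400,300:560],None,fx=2.2,fy=2.2))
E
```

```text
(no output)
```

View pics/s1.png

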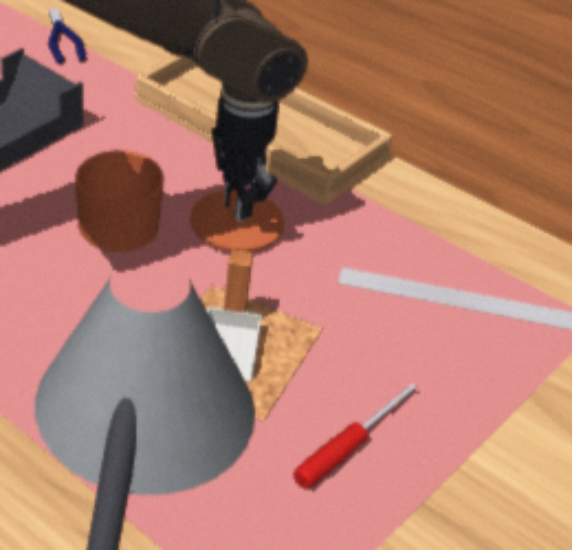

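The crop shows the lid held level just above the table at (237,220) and the pot open at (118,190). I'll lower the last millimetres, release and retreat upward.

```bash

python3 -m handwheel '[0,0,-0.01,0,0,0,0,0,-0.01,0,0,0,0,0,0,0,0,0]'
python3 -m handwheel '[0,0,0,0,0,0,0,0,0,0,0,0,0,0,0,0,0,0,0,0,0,0,0,0,0,0,0,0,0,0]' 1
python3 -m handwheel '[0,0,0.1,0,0,0,0,0,0.2,0,0,0,0,0,0.25,0,0,0,0,0,0.25,0,0,0,0,0,0.25,0,0,0]'
python3 -m handwheel '[0,0,0.25,0,0,0,0,0,0.1,0,0,0,0,0,0,0,0,0]'
python3 - <<'E'
from h import *
im,d=imaging.read_camera("top");P=cloud("top",d)
def rect(m,name):
    Q=P[m]; r=cv2.minAreaRect(Q[:,:2].astype(np.float32)*1000); print(name,np.round(r[0],1),np.round(r[1],1),round(r[2],1),len(Q),np.round(np.median(Q[:,2]),3))
hsv=cv2.cvtColor(im,cv2.COLOR_BGR2HSV)
X,Y,Z=P[...,0],P[...,1],P[...,2]
rect((abs(X-.66)<.08)&(abs(Y+.125)<.08)&(Z>.008)&(Z<.022),"lid disc")
rect((abs(X-.55)<.08)&(abs(Y+.012)<.08)&(Z>.075)&(Z<.095),"pot rim")
rect((abs(X-.52)<.03)&(abs(Y+.238)<.03)&(Z>.095)&(Z<.12),"handle")
rect((abs(X-.49)<.1)&(abs(Y+.27)<.08)&(Z<.04)&(Z>-.01)&(hsv[...,1]<70)&(hsv[...,2]>60),"pan")
rect((abs(X-.49)<.1)&(abs(Y+.27)<.1)&(Z<.012)&(hsv[...,0]>8)&(hsv[...,0]<25)&(hsv[...,1]>80),"mat")
E
```

```text
time: 4.98
eef_pos: [0.6621, -0.1254, 0.0446]
tcp_rot: [0.189, 0.982, -0.0, 0.001]
contact_force: [-3.5, 1.9, 6.0]
opening: 0.284
finger_force: 50.2
time: 5.4
eef_pos: [0.661, -0.1251, 0.0417]
tcp_rot: [0.189, 0.982, 0.0, -0.0]
contact_force: [-0.1, -0.9, 0.3]
opening: 0.97
finger_force: 0.0
time: 5.82
eef_pos: [0.6609, -0.1251, 0.2019]
tcp_rot: [0.189, 0.982, -0.0, 0.0]
contact_force: [0.9, -0.5, -0.4]
opening: 0.997
finger_force: 0.0
time: 6.07
eef_pos: [0.6637, -0.1259, 0.2606]
tcp_rot: [0.189, 0.982, -0.001, 0.007]
contact_force: [1.2, -0.2, 0.5]
opening: 1.006
finger_force: 0.0
lid disc [ 645.6 -177.7] [ 9.8 65.2] 74.5 82 0.013
pot rim [0. 0.] [0. 0.] 0.0 0 nan
handle [ 521.2 -237.5] [26.1 27.7] 34.5 158 0.105
pan [ 480.5 -271.1] [89.  77.3] 33.4 1162 0.006
mat [ 486.9 -270.6] [171.  153.5] 14.5 3117 0.003
  return _methods._mean(a, axis=axis, dtype=dtype,
  ret = ret.dtype.type(ret / rcount)
```

```bash

python3 -m handwheel '[-0.117,-0.094,0,0,0,0.077,-0.117,-0.094,0,0,0,0.077,-0.117,-0.094,0,0,0,0.077,-0.117,-0.094,0,0,0,0.077]'
python3 -m handwheel '[-0.117,-0.094,0,0,0,0.077,-0.117,-0.094,0,0,0,0.077,-0.117,-0.094,0,0,0,0.077,-0.117,-0.094,0,0,0,0.077,0,0,0,0,0,0]'
python3 - <<'E'
from h import *
from scipy.spatial.transform import Rotation as Ro
s=ctrl.get_state(); y=Ro.from_quat(s["tcp_rot"]).as_matrix()[:,1]; print(np.degrees(np.arctan2(y[1],y[0])),s["qpos"])
print((np.array([.521,-.2375,.080])-s["eef_pos"])/.15)
im,d=imaging.read_camera("top");P=cloud("top",d); X,Y,Z=P[...,0],P[...,1],P[...,2]
cv2.imwrite("pics/t2.png",im)
for n,cx,cy,z0,z1 in(("lid",.66,-.125,.007,.022),("pot",.55,-.012,.072,.1)):
    Q=P[(abs(X-cx)<.075)&(abs(Y-cy)<.075)&(Z>z0)&(Z<z1)&(d>0)]
    if len(Q)>5:
        r=cv2.minAreaRect(Q[:,:2].astype(np.float32)*1000); print(n,r,len(Q))
E
```

```text
time: 6.45
eef_pos: [0.589, -0.1814, 0.2491]
tcp_rot: [-0.055, 0.998, 0.001, -0.002]
contact_force: [0.3, 0.5, -0.1]
opening: 1.0
finger_force: 0.0
time: 6.87
eef_pos: [0.5175, -0.2392, 0.2493]
tcp_rot: [-0.29, 0.957, 0.002, -0.002]
contact_force: [0.2, -0.2, -0.2]
opening: 1.0
finger_force: 0.0
123.66757055845635 [-6.10293412e-01  6.00012262e-02  1.83685009e+00 -1.51871756e-03
  1.24977878e+00 -2.76822348e+00]
[ 0.02345426  0.01121342 -1.12876515]
lid ((665.7764892578125, -121.09125518798828), (134.1005096435547, 132.99412536621094), 9.701030731201172) 1918
pot ((550.8346557617188, -12.710945129394531), (113.01263427734375, 115.76426696777344), 55.08662033081055) 539
```

View pics/t2.png

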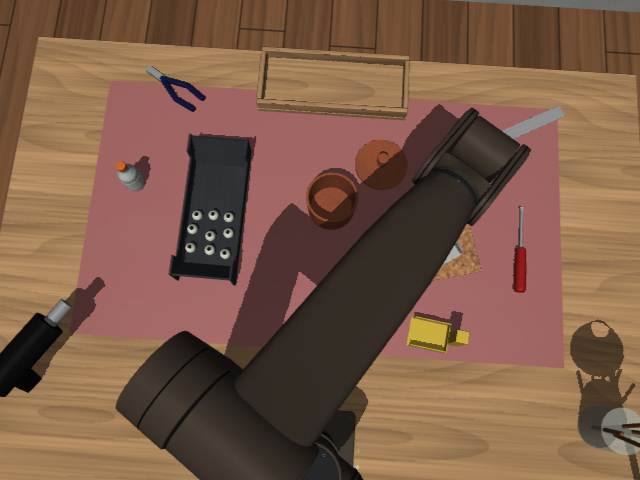

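Top view: 9 beads untouched at (190-230, 213-254), the pot open at (332,200), and the lid flat at (381,163), clear of it. Next the scoop handle.

```bash

python3 -m handwheel '[0.023,0.011,-0.2,0,0,0,0,0,-0.22,0,0,0,0,0,-0.22,0,0,0,0,0,-0.22,0,0,0,0,0,-0.235,0,0,0]'
python3 -m handwheel '[0,0,0,0,0,0,0,0,0,0,0,0,0,0,0,0,0,0,0,0,0,0,0,0,0,0,0,0,0,0]' 0 90
python3 -m handwheel '[0,0,0,0,0,0,0,0,0,0,0,0,0,0,0,0,0,0,0,0,0,0,0,0,0,0,0,0,0,0]'
python3 -m handwheel '[0,0,0.05,0,0,0,0,0,0.1,0,0,0,0,0,0.2,0,0,0,0,0,0.2,0,0,0,0,0,0.2,0,0,0]'
```

```text
time: 7.33
eef_pos: [0.5242, -0.2352, 0.0854]
tcp_rot: [-0.289, 0.957, 0.0, -0.0]
contact_force: [1.1, -0.4, -0.4]
opening: 0.999
finger_force: 0.0
time: 7.75
eef_pos: [0.5259, -0.2372, 0.0905]
tcp_rot: [-0.289, 0.957, -0.002, 0.002]
contact_force: [0.7, 0.1, 9.7]
opening: 0.303
finger_force: 18.9
time: 8.17
eef_pos: [0.5262, -0.2373, 0.0908]
tcp_rot: [-0.289, 0.957, -0.002, 0.002]
contact_force: [1.6, 1.2, 6.9]
opening: 0.292
finger_force: 89.2
time: 8.58
eef_pos: [0.5232, -0.2358, 0.2007]
tcp_rot: [-0.289, 0.957, 0.001, -0.001]
contact_force: [0.4, 0.3, -0.9]
opening: 0.289
finger_force: 88.4
```

```bash

python3 -m handwheel '[0.046,0.22,0,0,0,-0.026,0.046,0.22,0,0,0,-0.026,0.046,0.22,0,0,0,-0.026,0.046,0.22,0,0,0,-0.026,0.046,0.22,0,0,0,-0.026]'
python3 -m handwheel '[0.046,0.22,0,0,0,-0.026,0.046,0.22,0,0,0,-0.026,0.046,0.22,0,0,0,-0.026,0.046,0.22,0,0,0,-0.026,0.046,0.22,0,0,0,-0.026]'
python3 -m handwheel '[0.046,0.22,0,0,0,-0.026,0.046,0.22,0,0,0,-0.026,0.046,0.22,0,0,0,-0.026,0.046,0.22,0,0,0,-0.026,0.046,0.22,0,0,0,-0.026]'
cat > look.py <<'E'
import sys
from h import *
from scipy.spatial.transform import Rotation as Ro
s=ctrl.get_state(); M=Ro.from_quat(s["tcp_rot"]).as_matrix(); y=M[:,1]
print("tcp",np.round(s["eef_pos"],4),"yaw axis",round(np.degrees(np.arctan2(y[1],y[0])),1),"z",np.round(M[:,2],3),"q",np.round(s["qpos"],2),"t",s["time"])
for n in sys.argv[2:]:
    im,d=imaging.read_camera(n); cv2.imwrite(f"pics/{n}_{sys.argv[1]}.png",im); np.save(f"{n}_{sys.argv[1]}.npy",d)
E
python3 look.py 3 top side
python3 - <<'E'
import cv2,numpy as np
a=cv2.imread("pics/top_3.png")[120:300,140:340];b=cv2.imread("pics/side_3.png")[140:320,200:400]
cv2.imwrite("pics/c3.png",cv2.resize(np.hstack([a,b]),None,fx=2,fy=2,interpolation=cv2.INTER_CUBIC))
E
```

```text
time: 9.0
eef_pos: [0.5581, -0.0698, 0.2002]
tcp_rot: [-0.189, 0.982, 0.0, -0.0]
contact_force: [1.0, 0.2, -1.4]
opening: 0.29
finger_force: 88.6
time: 9.42
eef_pos: [0.5926, 0.0953, 0.2]
tcp_rot: [-0.088, 0.996, -0.0, -0.0]
contact_force: [0.2, 0.1, -1.5]
opening: 0.294
finger_force: 88.5
time: 9.83
eef_pos: [0.6272, 0.2601, 0.1999]
tcp_rot: [0.014, 1.0, -0.0, -0.0]
contact_force: [0.4, -0.0, -0.8]
opening: 0.293
finger_force: 88.5
tcp [0.6272 0.2601 0.1999] yaw axis 88.4 z [-0.001 -0.001 -1.   ] q [ 0.24  0.34  1.61 -0.    1.2  -1.3 ] t 9.8333
```

View pics/c3.png

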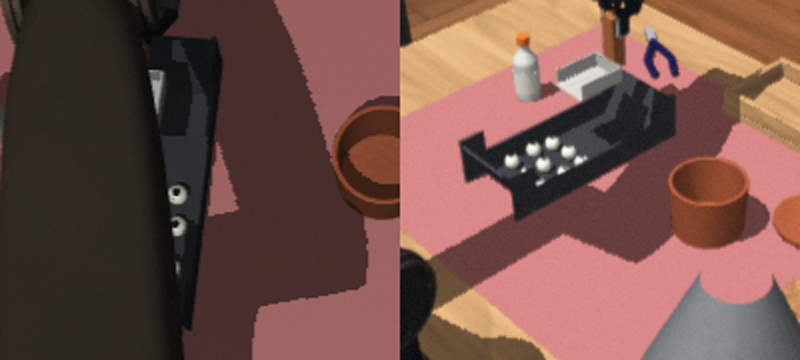

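The side crop shows the scoop held level above the tray's far end at (590,75). The next script measures it against the TCP, plus the bead columns, from the depth data.

```bash
python3 - <<'E'
from h import *
im=cv2.imread("pics/side_3.png"); d=np.load("side_3.npy"); P=cloud("side",d); hsv=cv2.cvtColor(im,cv2.COLOR_BGR2HSV)
X,Y,Z=P[...,0],P[...,1],P[...,2]
m=(X>.5)&(X<.66)&(abs(Y-.26)<.06)&(Z>.1)&(Z<.16)&(d>0)&(hsv[...,1]<60)
Q=P[m]; print(len(Q),np.percentile(Q,[1,50,99],axis=0).round(4))
f=Q[Q[:,2]<.122]; r=cv2.minAreaRect(f[:,:2].astype(np.float32)*1000); print("floor",r,np.linalg.lstsq(np.c_[f[:,:2],np.ones(len(f))],f[:,2],rcond=None)[0])
# beads from top0 and side view
im=cv2.imread("pics/top0.png"); hsv=cv2.cvtColor(im,cv2.COLOR_BGR2HSV)
m=((hsv[...,2]>75)&(hsv[...,1]<80)).astype(np.uint8); m[:200]=0;m[270:]=0;m[:,:180]=0;m[:,242:]=0
n,l,st,c=cv2.connectedComponentsWithStats(m)
for i in range(1,n):
    if st[i,4]>15: print(np.round(c[i]),st[i,4],np.round(ray("top",*c[i],.018),3))
E
```

```text
528 [[0.5264 0.2308 0.1108]
 [0.573  0.2756 0.1218]
 [0.6146 0.3038 0.1413]]
floor ((569.1561279296875, 267.0549011230469), (75.96354675292969, 91.52890014648438), 87.5391616821289) [ 0.01684438 -0.00643692  0.10856781]
[197. 215.] 63 [0.505 0.295 0.018]
[213. 215.] 64 [0.508 0.257 0.018]
[228. 217.] 57 [0.505 0.222 0.018]
[192. 229.] 62 [0.472 0.302 0.018]
[228. 233.] 66 [0.468 0.219 0.018]
[210. 236.] 66 [0.459 0.259 0.018]
[226. 251.] 18 [0.426 0.219 0.018]
```

```bash
python3 - <<'E'
from h import *
im=cv2.imread("pics/top_3.png"); d=np.load("top_3.npy"); P=cloud("top",d)
m=(abs(P[...,0]-.57)<.05)&(P[...,2]>.105)&(P[...,2]<.15)&(P[...,1]<.27)&(P[...,1]>.2)
Q=P[m]; print(len(Q),np.percentile(Q,[1,50,99],axis=0).round(4))
for x in(.54,.56,.58,.6):
    q=Q[abs(Q[:,0]-x)<.01]; print(x,q[:,1].min() if len(q) else None)
E
```

```text
141 [[0.5575 0.23   0.1108]
 [0.5961 0.2327 0.1258]
 [0.6153 0.2476 0.1415]]
0.54 None
0.56 0.2306410653864052
0.58 0.2300854136272583
0.6 0.22980825073400546
```

```bash

python3 -m handwheel '[0.012,-0.035,-0.17,0,0,0,0,0,-0.17,0,0,0,0,0,-0.15,0,0,0,0,0,-0.1,0,0,0,0,0,-0.08,0,0,0]'
python3 -m handwheel '[0,0,-0.02,0,0,0,0,0,-0.02,0,0,0,0,0,-0.015,0,0,0,0,0,0,0,0,0]'
```

```text
time: 10.35
eef_pos: [0.6282, 0.2525, 0.0973]
tcp_rot: [0.013, 1.0, -0.001, -0.002]
contact_force: [0.4, 0.4, -1.5]
opening: 0.293
finger_force: 88.9
time: 10.68
eef_pos: [0.6302, 0.2535, 0.0924]
tcp_rot: [0.013, 1.0, 0.0, 0.001]
contact_force: [-0.8, -0.1, -0.6]
opening: 0.293
finger_force: 88.9
```

```bash

python3 -m handwheel '[0,0.01,-0.008,0,0,0,0,0,-0.006,0,0,0,0,0,0,0,0,0]'
python3 -m handwheel '[0,0,-0.005,0,0,0,0,0,-0.005,0,0,0,0,0,0,0,0,0]'; python3 look.py 4 side
```

```text
time: 10.93
eef_pos: [0.6303, 0.2554, 0.0908]
tcp_rot: [0.013, 1.0, 0.0, 0.001]
contact_force: [0.5, 1.1, 1.9]
opening: 0.292
finger_force: 89.2
time: 11.18
eef_pos: [0.6305, 0.2554, 0.0907]
tcp_rot: [0.013, 1.0, 0.0, 0.001]
contact_force: [-1.0, 0.2, 8.2]
opening: 0.293
finger_force: 90.4
tcp [0.6305 0.2554 0.0907] yaw axis 88.5 z [ 0.002  0.001 -1.   ] q [ 0.24  0.46  1.67  0.    1.02 -1.31] t 11.1833
```

```bash

python3 -m handwheel '[-0.06,0.001,0.004,0,0,0,-0.06,0.001,0,0,0,0,-0.06,0.001,0,0,0,0,-0.06,0.001,0,0,0,0,-0.06,0.001,0,0,0,0]'
python3 -m handwheel '[-0.06,0.001,0,0,0,0,-0.06,0.001,0,0,0,0,-0.06,0.001,0,0,0,0,-0.06,0.001,0,0,0,0,-0.06,0.001,0,0,0,0]'
python3 look.py 5 top side
python3 - <<'E'
import cv2,numpy as np
a=cv2.imread("pics/top_5.png")[120:300,140:340];b=cv2.imread("pics/side_5.png")[140:320,200:400]
cv2.imwrite("pics/c5.png",cv2.resize(np.hstack([a,b]),None,fx=2,fy=2,interpolation=cv2.INTER_CUBIC))
E
```

```text
time: 11.65
eef_pos: [0.5857, 0.256, 0.0908]
tcp_rot: [0.013, 1.0, 0.0, 0.003]
contact_force: [2.2, -0.3, 5.8]
opening: 0.289
finger_force: 90.1
time: 12.07
eef_pos: [0.5407, 0.2568, 0.0907]
tcp_rot: [0.013, 1.0, 0.001, 0.003]
contact_force: [3.3, 0.6, 7.0]
opening: 0.294
finger_force: 90.1
tcp [0.5407 0.2568 0.0907] yaw axis 88.6 z [ 0.006  0.001 -1.   ] q [ 0.27  0.3   1.88 -0.    0.96 -1.27] t 12.0667
```

View pics/c5.png

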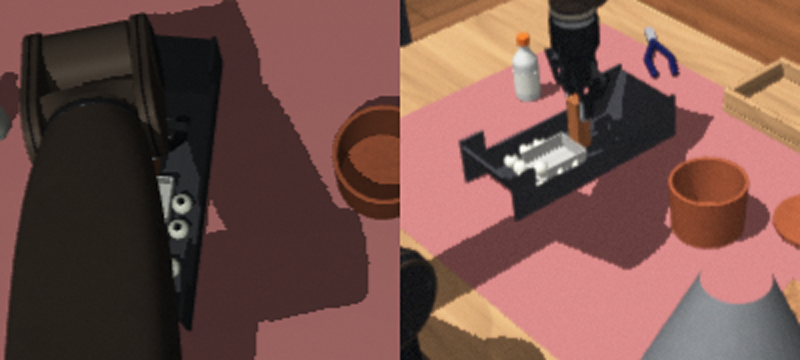

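The crop shows the scoop on the tray floor at (548,158), mouth among the beads, with two beads beside it at (180,205) and (178,228) as intended. I'll push on to the slope and tilt the mouth up.

```bash

python3 -m handwheel '[-0.055,0.001,0,0,0,0,-0.055,0.001,0,0,0,0,-0.055,0.001,0,0,0,0,-0.055,0.001,0,0,0,0,-0.03,0,0,0,0,0]'
python3 -m handwheel '[-0.02,0,0,0,0,0,-0.01,0,0,0,0,0]'
python3 look.py 6 top side
python3 - <<'E'
import cv2,numpy as np
a=cv2.imread("pics/top_6.png")[120:300,140:340];b=cv2.imread("pics/side_6.png")[170:290,220:353]
b=cv2.resize(b,(400,360),interpolation=cv2.INTER_CUBIC);a=cv2.resize(a,(400,360),interpolation=cv2.INTER_CUBIC)
cv2.imwrite("pics/c6.png",np.hstack([a,b]))
E
```

```text
time: 12.58
eef_pos: [0.5031, 0.2576, 0.0907]
tcp_rot: [0.013, 1.0, 0.001, 0.003]
contact_force: [3.1, -0.1, 6.2]
opening: 0.288
finger_force: 89.8
time: 12.75
eef_pos: [0.4989, 0.2575, 0.0907]
tcp_rot: [0.013, 1.0, 0.001, 0.003]
contact_force: [2.7, 0.4, 6.3]
opening: 0.291
finger_force: 90.0
tcp [0.4989 0.2575 0.0907] yaw axis 88.6 z [ 0.006  0.001 -1.   ] q [ 0.3   0.22  1.97 -0.    0.94 -1.25] t 12.75
```

View pics/c6.png

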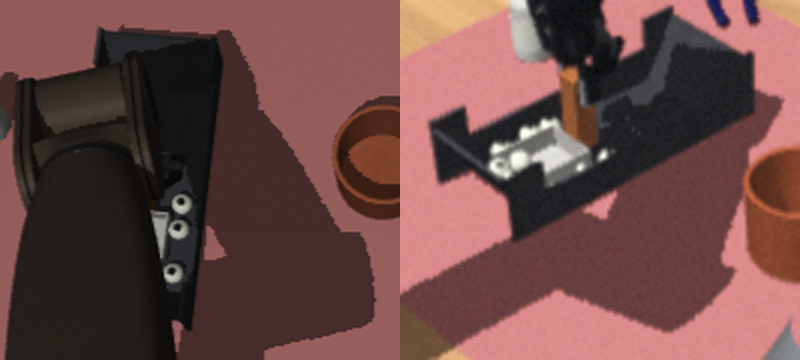

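Beads sit in the pan's mouth at (500-520, 160), with three on the near side (180,205)-(175,270) left over. I'll tilt up and lift.

```bash

python3 -m handwheel '[-0.02,0,0,0,0,0,0.01,0,0.01,0,0.07,0,0.01,0,0.02,0,0.075,0,0,0,0.03,0,0.075,0,0,0,0.05,0,0.06,0]'
python3 -m handwheel '[0.02,0,0.1,0,0,0,0.02,0,0.15,0,0,0,0.05,0,0.2,0,0,0,0.05,0,0.2,0,0,0,0,0,0.1,0,0,0]'
python3 look.py 7 top side
python3 - <<'E'
import cv2,numpy as np
a=cv2.imread("pics/top_7.png")[120:300,140:340];b=cv2.imread("pics/side_7.png")[150:290,220:375]
b=cv2.resize(b,(400,360),interpolation=cv2.INTER_CUBIC);a=cv2.resize(a,(400,360),interpolation=cv2.INTER_CUBIC)
cv2.imwrite("pics/c7.png",np.hstack([a,b]))
E
```

```text
time: 13.27
eef_pos: [0.4967, 0.2567, 0.1042]
tcp_rot: [0.013, 0.975, -0.003, -0.221]
contact_force: [0.2, 0.4, -2.2]
opening: 0.288
finger_force: 88.8
time: 13.68
eef_pos: [0.5198, 0.2572, 0.2201]
tcp_rot: [0.013, 0.976, -0.002, -0.216]
contact_force: [0.5, 0.1, -1.0]
opening: 0.292
finger_force: 88.9
tcp [0.5198 0.2572 0.2201] yaw axis 88.6 z [-0.422  0.001 -0.907] q [ 0.24  0.31  1.64  0.1   1.61 -1.32] t 13.6833
```

View pics/c7.png

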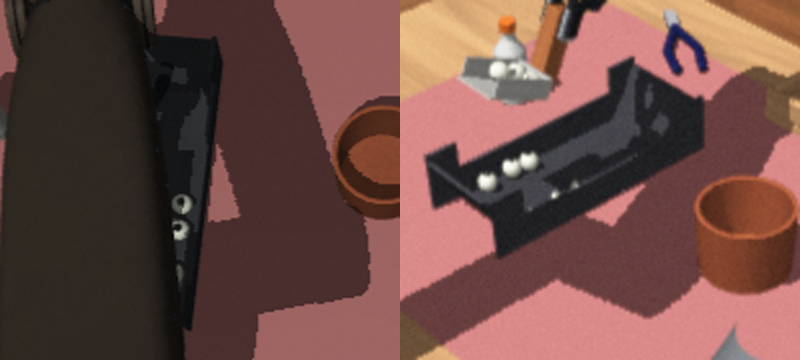

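Three beads are in the raised scoop (510,70); three remain along each side wall. Next: carry to the pot and pour with the lip held over the opening.

```bash

python3 -m handwheel '[0.1,-0.18,0,0,0,0,0.105,-0.182,0,0,0,0,0.105,-0.182,0,0,0,0,0.105,-0.182,0,0,0,0,0.105,-0.182,0,0,0,0]'
python3 -m handwheel '[0.105,-0.182,0,0,0,0,0.105,-0.182,0,0,0,0,0.105,-0.182,0,0,0,0,0.105,-0.182,0,0,0,0,0.105,-0.182,0,0,0,0]'
python3 -m handwheel '[0,0,-0.04,0,-0.065,0,0,0,-0.05,0,-0.065,0,0,0,-0.05,0,-0.065,0,0,0,-0.05,0,-0.06,0,0,0,0,0,0,0]'; python3 look.py 8
```

```text
time: 14.2
eef_pos: [0.595, 0.1199, 0.2139]
tcp_rot: [0.012, 0.975, -0.003, -0.22]
contact_force: [0.4, 0.6, -2.0]
opening: 0.295
finger_force: 88.9
time: 14.62
eef_pos: [0.674, -0.0165, 0.2134]
tcp_rot: [0.012, 0.975, -0.002, -0.221]
contact_force: [1.3, 0.3, -2.3]
opening: 0.295
finger_force: 88.9
time: 15.03
eef_pos: [0.6697, -0.0146, 0.1827]
tcp_rot: [0.013, 1.0, 0.001, -0.025]
contact_force: [-0.8, 0.8, -3.1]
opening: 0.288
finger_force: 89.0
tcp [ 0.6697 -0.0146  0.1827] yaw axis 88.5 z [-0.049  0.002 -0.999] q [-0.17  0.36  1.62 -0.01  1.22 -1.71] t 15.0333
```

```bash

python3 -m handwheel '[-0.06,0,0.1,0,-0.078,0,-0.08,0,0.075,0,-0.078,0,-0.093,0,0.06,0,-0.078,0,-0.098,0,0.05,0,-0.078,0,-0.1,0,0.04,0,-0.078,0]'
python3 -m handwheel '[-0.1,0,0.025,0,-0.078,0,-0.1,0,0.01,0,-0.078,0,-0.05,0,0,0,-0.04,0,0,0,0,0,0,0,0,0,0,0,0,0]'
python3 look.py 9 top side
python3 - <<'E'
import cv2,numpy as np
a=cv2.imread("pics/top_9.png")[120:300,240:440];b=cv2.imread("pics/side_9.png")[130:310,280:480]
cv2.imwrite("pics/c9.png",cv2.resize(np.hstack([a,b]),None,fx=2,fy=2,interpolation=cv2.INTER_CUBIC))
E
```

```text
time: 15.45
eef_pos: [0.6095, -0.0152, 0.2371]
tcp_rot: [0.012, 0.959, 0.004, 0.284]
contact_force: [0.2, 0.4, -2.0]
opening: 0.289
finger_force: 89.0
time: 15.87
eef_pos: [0.5753, -0.0142, 0.2407]
tcp_rot: [0.01, 0.91, 0.008, 0.413]
contact_force: [0.1, -1.1, -1.5]
opening: 0.291
finger_force: 89.2
tcp [ 0.5753 -0.0142  0.2407] yaw axis 89.3 z [ 0.753  0.006 -0.658] q [-0.29 -0.26  2.29  0.7   0.35 -2.41] t 15.8667
```

View pics/c9.png

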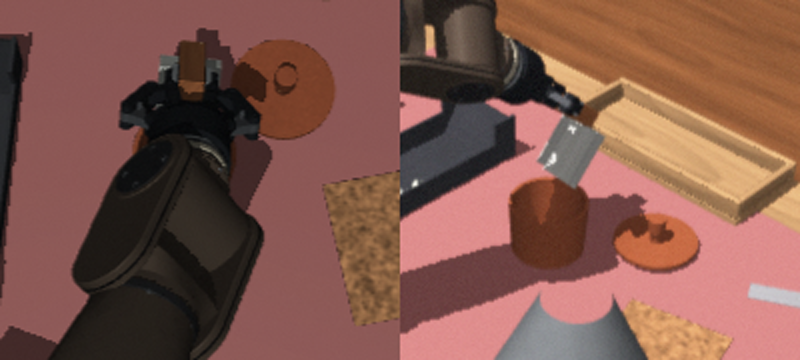

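```bash

python3 -m handwheel '[0,0,0,0,0,0,0,0,0,0,0,0,0.05,0,0.05,0,0.078,0,0.1,0,0.03,0,0.078,0,0.1,0,0,0,0.078,0]'
python3 -m handwheel '[0.1,0,0,0,0.078,0,0.1,0,0,0,0.078,0,0.1,0,0,0,0.078,0,0.05,0,0,0,0.06,0,0,0.15,0,0,0,0]'
python3 look.py 10 top side
python3 - <<'E'
import cv2,numpy as np
from h import *
a=cv2.imread("pics/top_10.png")[120:300,240:440];b=cv2.imread("pics/side_10.png")[130:310,280:480]
cv2.imwrite("pics/c10.png",cv2.resize(np.hstack([a,b]),None,fx=2,fy=2,interpolation=cv2.INTER_CUBIC))
E
```

```text
time: 16.38
eef_pos: [0.611, -0.0131, 0.2525]
tcp_rot: [0.01, 0.963, 0.009, 0.267]
contact_force: [0.8, -0.1, -0.0]
opening: 0.294
finger_force: 89.1
time: 16.8
eef_pos: [0.668, 0.0065, 0.2514]
tcp_rot: [0.013, 0.999, 0.006, 0.042]
contact_force: [-0.8, 0.4, -1.3]
opening: 0.294
finger_force: 89.1
tcp [0.668  0.0065 0.2514] yaw axis 88.5 z [ 0.084  0.011 -0.996] q [-0.15  0.23  1.65  0.03  1.19 -1.7 ] t 16.8
```

View pics/c10.png

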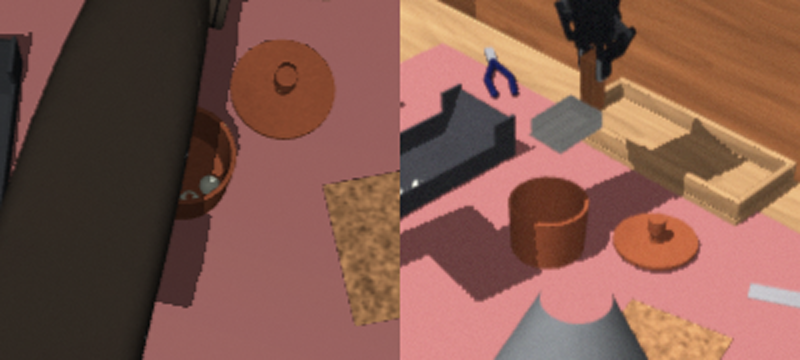

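The scoop is empty (570,125) and beads show in the pot at (208,185). Now locate the remaining beads numerically.

```bash
cat > beads.py <<'E'
import sys
from h import *
def beads(n):
    im=cv2.imread(f"pics/top_{n}.png"); d=np.load(f"top_{n}.npy"); hsv=cv2.cvtColor(im,cv2.COLOR_BGR2HSV)
    P=cloud("top",d)
    ok=(P[...,0]>.37)&(P[...,0]<.66)&(P[...,1]>.185)&(P[...,1]<.33)&(P[...,2]<.06)
    m=((hsv[...,2]>70)&(hsv[...,1]<90)&ok).astype(np.uint8)
    k,l,st,c=cv2.connectedComponentsWithStats(m)
    for i in range(1,k):
        if st[i,4]>12: print("bead",np.round(c[i]),st[i,4],np.round(ray("top",*c[i],.018)[:2],3))
    print("visible tray px",int(ok.sum()))
beads(sys.argv[1])
E
python3 beads.py 10; python3 -c "
from h import *
P=cloud('top',np.load('top_10.npy'));X,Y,Z=P[...,0],P[...,1],P[...,2]
for n,cx,cy,z0,z1 in(('lid',.663,-.122,.007,.022),):
    Q=P[(abs(X-cx)<.09)&(abs(Y-cy)<.09)&(Z>z0)&(Z<z1)]; print(cv2.minAreaRect(Q[:,:2].astype(np.float32)*1000))
"
```

```text
bead [183. 202.] 34 [0.536 0.329]
bead [230. 222.] 73 [0.495 0.215]
bead [190. 228.] 140 [0.475 0.306]
bead [178. 238.] 36 [0.45  0.331]
bead [229. 235.] 72 [0.464 0.216]
bead [188. 250.] 72 [0.423 0.305]
bead [225. 256.] 55 [0.414 0.22 ]
visible tray px 7222
((662.4063110351562, -122.55369567871094), (178.46922302246094, 178.6870880126953), 0.05912043899297714)
```

```bash

python3 -m handwheel '[-0.041,0.24,0,0,0.025,0,-0.041,0.24,0,0,0.025,0,-0.041,0.24,0,0,0,0,-0.041,0.24,0,0,0,0,-0.041,0.24,0,0,0,0]'
python3 -m handwheel '[-0.041,0.15,0,0,0,0,0,0,-0.1,0,0,0,0,0,-0.2,0,0,0,0,0,0,0,0,0]'; python3 look.py 11
```

```text
time: 17.32
eef_pos: [0.6326, 0.1911, 0.2518]
tcp_rot: [0.012, 1.0, 0.007, 0.004]
contact_force: [-0.3, 0.1, -1.9]
opening: 0.292
finger_force: 89.2
time: 17.65
eef_pos: [0.6234, 0.2123, 0.2006]
tcp_rot: [0.011, 1.0, 0.006, -0.002]
contact_force: [-1.6, 0.6, -2.7]
opening: 0.292
finger_force: 89.1
tcp [0.6234 0.2123 0.2006] yaw axis 88.7 z [-0.003  0.012 -1.   ] q [ 0.17  0.29  1.66  0.01  1.19 -1.38] t 17.65
```

```bash

python3 -m handwheel '[0.044,0.115,-0.1,-0.008,0,0,0,0,-0.2,0,0,0,0,0,-0.2,0,0,0,0,0,-0.13,0,0,0,0,0,-0.05,0,0,0]'
python3 -m handwheel '[0,0,-0.02,0,0,0,0,0,-0.01,0,0,0,0,0,0,0,0,0,0,0,0,0,0,0]'; python3 look.py 12
```

```text
time: 18.07
eef_pos: [0.6311, 0.2286, 0.1009]
tcp_rot: [0.012, 1.0, 0.0, -0.0]
contact_force: [-1.1, 0.6, -1.3]
opening: 0.289
finger_force: 89.1
time: 18.4
eef_pos: [0.6344, 0.2298, 0.1026]
tcp_rot: [0.012, 1.0, 0.002, 0.005]
contact_force: [0.4, 0.6, -0.2]
opening: 0.292
finger_force: 89.2
tcp [0.6344 0.2298 0.1026] yaw axis 88.7 z [ 0.01   0.003 -1.   ] q [ 0.2   0.43  1.68  0.    1.02 -1.35] t 18.4
```

```bash
python3 look.py 13 side; python3 - <<'E'
from h import *
im=cv2.imread("pics/side_13.png"); d=np.load("side_13.npy"); P=cloud("side",d); hsv=cv2.cvtColor(im,cv2.COLOR_BGR2HSV)
X,Y,Z=P[...,0],P[...,1],P[...,2]
m=(X>.5)&(X<.7)&(abs(Y-.23)<.06)&(Z>.005)&(Z<.09)&(d>0)&(hsv[...,2]>90)&(hsv[...,1]<70)
Q=P[m]; print(len(Q),np.percentile(Q,[1,50,99],axis=0).round(4))
f=Q[Q[:,2]<np.percentile(Q[:,2],60)]; print(np.linalg.lstsq(np.c_[f[:,:2],np.ones(len(f))],f[:,2],rcond=None)[0])
cv2.imwrite("pics/c13.png",cv2.resize(im[150:270,250:410],None,fx=5,fy=5,interpolation=cv2.INTER_CUBIC))
E
```

```text
tcp [0.6344 0.2298 0.1026] yaw axis 88.7 z [ 0.01   0.003 -1.   ] q [ 0.2   0.43  1.68  0.    1.02 -1.35] t 18.4
414 [[0.5322 0.1937 0.0106]
 [0.5832 0.2485 0.0217]
 [0.6453 0.2787 0.0453]]
[ 0.02036076  0.03638004 -0.00242506]
```

View pics/c13.png

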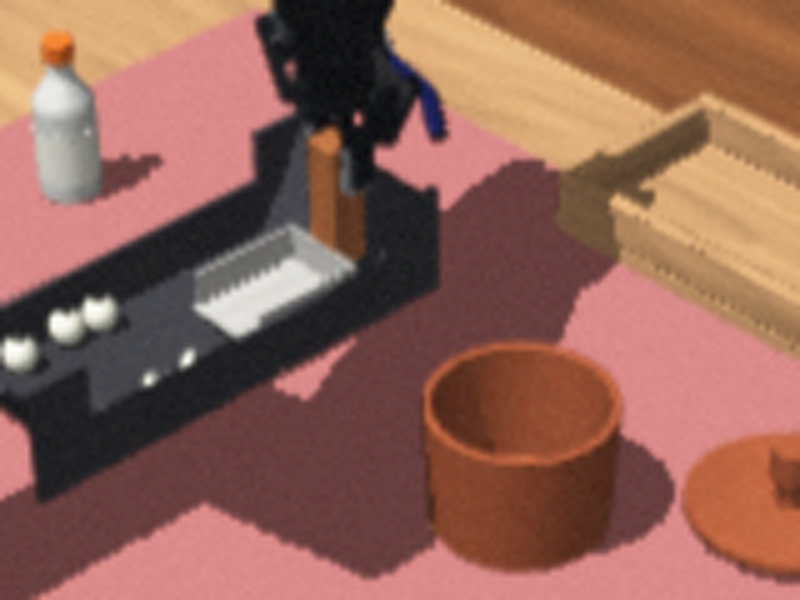

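The crop shows the scoop hovering level about 10 mm over the floor at (275,285) with its gripper just at the high end walls (435,200); I suspect the finger catches there. I'll shift 20 mm away from the end and lower again.

```bash

python3 -m handwheel '[0,0,0.05,0,0,0,-0.07,0.01,0,0,0,0,-0.07,0,0,0,0,0,0,0,-0.03,0,0,0,0,0,0,0,0,0]'
python3 -m handwheel '[0,0,-0.03,0,0,0,0,0,-0.02,0,0,0,0,0,-0.01,0,0,0,0,0,0,0,0,0]'; python3 look.py 12
```

```text
time: 18.87
eef_pos: [0.611, 0.2313, 0.1028]
tcp_rot: [0.011, 1.0, 0.001, 0.003]
contact_force: [0.7, -0.2, -2.3]
opening: 0.297
finger_force: 89.4
time: 19.2
eef_pos: [0.6118, 0.231, 0.0932]
tcp_rot: [0.012, 1.0, 0.001, 0.002]
contact_force: [0.1, 0.0, -1.2]
opening: 0.29
finger_force: 89.4
tcp [0.6118 0.231  0.0932] yaw axis 88.7 z [ 0.005  0.002 -1.   ] q [ 0.21  0.4   1.74  0.    1.   -1.34] t 19.2
```

```bash

python3 -m handwheel '[0,0,-0.01,0,0,0,0,0,-0.01,0,0,0,0,0,0,0,0,0]'
python3 -m handwheel '[-0.06,0.001,0,0,0,0,-0.06,0.001,0,0,0,0,-0.06,0.001,0,0,0,0,-0.06,0.001,0,0,0,0,-0.06,0.001,0,0,0,0]'
python3 -m handwheel '[-0.06,0.001,0,0,0,0,-0.06,0.001,0,0,0,0,-0.06,0.001,0,0,0,0,-0.06,0.001,0,0,0,0,-0.06,0.001,0,0,0,0]'
python3 look.py 12
```

```text
time: 19.45
eef_pos: [0.6121, 0.2311, 0.0912]
tcp_rot: [0.012, 1.0, 0.001, 0.003]
contact_force: [-0.7, -0.1, -0.4]
opening: 0.287
finger_force: 89.5
time: 19.87
eef_pos: [0.5657, 0.232, 0.0912]
tcp_rot: [0.011, 1.0, 0.001, 0.003]
contact_force: [-0.1, -0.5, 0.0]
opening: 0.288
finger_force: 89.4
time: 20.28
eef_pos: [0.5213, 0.2327, 0.0913]
tcp_rot: [0.011, 1.0, 0.001, 0.003]
contact_force: [0.6, 0.7, -2.9]
opening: 0.29
finger_force: 89.3
tcp [0.5213 0.2327 0.0913] yaw axis 88.7 z [ 0.007  0.002 -1.   ] q [ 0.24  0.24  1.95  0.    0.94 -1.31] t 20.2833
```

```bash

python3 -m handwheel '[-0.06,0.001,-0.006,0,0,0,-0.05,0.001,0,0,0,0,-0.04,0,0,0,0,0,-0.025,0,0,0,0,0,0,0,0,0,0,0]'
python3 -m handwheel '[0.01,0,0.01,0,0.07,0,0.01,0,0.02,0,0.075,0,0,0,0.03,0,0.075,0,0,0,0.05,0,0.06,0]'
python3 -m handwheel '[0.02,0,0.1,0,0,0,0.02,0,0.15,0,0,0,0.05,0,0.2,0,0,0,0.05,0,0.2,0,0,0,0.02,0,0.1,0,0,0]'
python3 look.py 14 top side; python3 beads.py 14
python3 - <<'E'
from h import *
im=cv2.imread("pics/side_14.png"); d=np.load("side_14.npy"); P=cloud("side",d); hsv=cv2.cvtColor(im,cv2.COLOR_BGR2HSV)
m=((hsv[...,2]>165)&(hsv[...,1]<60)&(P[...,0]>.35)&(P[...,0]<.7)&(abs(P[...,1]-.25)<.09)&(P[...,2]<.25)).astype(np.uint8)
k,l,st,c=cv2.connectedComponentsWithStats(m)
for i in range(1,k):
    if st[i,4]>8: print(np.round(c[i]),st[i],P[l==i].mean(0).round(3))
E
```

```text
time: 20.7
eef_pos: [0.5039, 0.2333, 0.0957]
tcp_rot: [0.009, 1.0, 0.002, 0.016]
contact_force: [11.7, -2.5, 3.1]
opening: 0.289
finger_force: 89.7
time: 21.03
eef_pos: [0.4986, 0.2328, 0.1066]
tcp_rot: [0.012, 0.976, -0.001, -0.218]
contact_force: [-0.6, 0.5, -1.9]
opening: 0.29
finger_force: 89.5
time: 21.45
eef_pos: [0.5243, 0.2333, 0.2228]
tcp_rot: [0.011, 0.977, -0.001, -0.212]
contact_force: [0.6, 0.5, -0.8]
opening: 0.294
finger_force: 89.5
tcp [0.5243 0.2333 0.2228] yaw axis 88.7 z [-0.415  0.003 -0.91 ] q [ 0.21  0.3   1.65  0.09  1.61 -1.36] t 21.45
visible tray px 1304
[267. 183.] [250 175  35  17 188] [0.443 0.236 0.179]
[266. 213.] [260 210  13   8  55] [0.474 0.301 0.02 ]
[253. 220.] [250 218   7   5  26] [0.422 0.3   0.021]
```

```bash

python3 -m handwheel '[0.104,-0.167,0.01,0,0,0,0.104,-0.167,0.01,0,0,0,0.104,-0.167,0.01,0,0,0,0.104,-0.167,0,0,0,0,0.104,-0.167,0,0,0,0]'
python3 -m handwheel '[0.104,-0.167,0,0,0,0,0.104,-0.167,0,0,0,0,0.104,-0.167,0,0,0,0,0.104,-0.167,0,0,0,0,0.104,-0.167,0,0,0,0]'
python3 -m handwheel '[0,0,-0.04,0,-0.065,0,0,0,-0.05,0,-0.065,0,0,0,-0.05,0,-0.065,0,0,0,-0.05,0,-0.06,0,0,0,0,0,0,0]'; python3 look.py 15 top; python3 beads.py 15
```

```text
time: 21.97
eef_pos: [0.5999, 0.1068, 0.2211]
tcp_rot: [0.011, 0.976, -0.001, -0.217]
contact_force: [0.6, 0.4, -2.0]
opening: 0.288
finger_force: 89.5
time: 22.38
eef_pos: [0.6781, -0.0183, 0.2205]
tcp_rot: [0.011, 0.976, -0.001, -0.217]
contact_force: [0.0, -0.1, -2.1]
opening: 0.293
finger_force: 89.5
time: 22.8
eef_pos: [0.6738, -0.0166, 0.1898]
tcp_rot: [0.012, 1.0, 0.002, -0.021]
contact_force: [-1.3, 1.4, -2.5]
opening: 0.292
finger_force: 89.6
tcp [ 0.6738 -0.0166  0.1898] yaw axis 88.7 z [-0.042  0.004 -0.999] q [-0.17  0.36  1.6  -0.    1.22 -1.72] t 22.8
bead [181. 214.] 84 [0.507 0.33 ]
bead [190. 228.] 139 [0.475 0.305]
bead [188. 250.] 72 [0.423 0.305]
visible tray px 7574
```

```bash

python3 -m handwheel '[-0.07,0,0.09,0,-0.078,0,-0.08,0,0.07,0,-0.078,0,-0.093,0,0.055,0,-0.078,0,-0.098,0,0.045,0,-0.078,0,-0.1,0,0.04,0,-0.078,0]'
python3 -m handwheel '[-0.1,0,0.025,0,-0.078,0,-0.1,0,0.01,0,-0.078,0,-0.05,0,0,0,-0.04,0,0,0,0,0,0,0,0,0,0,0,0,0]'
python3 -m handwheel '[0,0,0,0,0,0,0,0,0,0,0,0,0.05,0,0.05,0,0.078,0,0.1,0,0.03,0,0.078,0,0.1,0,0,0,0.078,0]'
python3 -m handwheel '[0.1,0,0,0,0.078,0,0.1,0,0,0,0.078,0,0.1,0,0,0,0.078,0,0.05,0,0,0,0.07,0,0,0.24,0,0,0,0]'
python3 -m handwheel '[0,0.26,0,0,0,0,-0.03,0.26,0,0,0,0,-0.05,0.26,0,0,0,0,-0.05,0.26,0,0,0,0,-0.05,0.26,0,0,0,0]'
python3 -m handwheel '[-0.05,0.26,0,0,0,0,-0.05,0.1,0,0,0,0,0,0,0,0,0,0,0,0,0,0,0,0]'
python3 look.py 16 top side; python3 - <<'E'
from h import *
im=cv2.imread("pics/top_16.png"); d=np.load("top_16.npy"); P=cloud("top",d); hsv=cv2.cvtColor(im,cv2.COLOR_BGR2HSV)
r=np.hypot(P[...,0]-.551,P[...,1]+.0127)
m=((hsv[...,1]<90)&(hsv[...,2]>60)&(r<.05)&(P[...,2]<.08)).astype(np.uint8)
k,l,st,c=cv2.connectedComponentsWithStats(m)
for i in range(1,k):
    if st[i,4]>8: print("in pot",np.round(c[i]),st[i,4],P[l==i].mean(0).round(3))
Q=P[(r<.08)&(P[...,2]>.075)&(P[...,2]<.1)]; print("rim",cv2.minAreaRect(Q[:,:2].astype(np.float32)*1000))
im=cv2.imread("pics/side_16.png"); d=np.load("side_16.npy"); P=cloud("side",d); hsv=cv2.cvtColor(im,cv2.COLOR_BGR2HSV)
X,Y,Z=P[...,0],P[...,1],P[...,2]
m=(X>.48)&(X<.7)&(Y>.18)&(Y<.34)&(Z>.1)&(Z<.23)&(hsv[...,2]>80)&(hsv[...,1]<60)
Q=P[m]; print(len(Q),np.percentile(Q,[1,50,99],axis=0).round(4))
E
```

```text
time: 23.27
eef_pos: [0.6127, -0.0174, 0.2414]
tcp_rot: [0.01, 0.958, 0.004, 0.288]
contact_force: [0.4, 1.5, -0.5]
opening: 0.292
finger_force: 89.6
time: 23.68
eef_pos: [0.5785, -0.0163, 0.2448]
tcp_rot: [0.008, 0.909, 0.009, 0.416]
contact_force: [0.3, -1.3, -0.6]
opening: 0.291
finger_force: 89.7
time: 24.1
eef_pos: [0.6136, -0.015, 0.2555]
tcp_rot: [0.008, 0.963, 0.01, 0.271]
contact_force: [0.5, -0.2, -0.6]
opening: 0.291
finger_force: 89.6
time: 24.52
eef_pos: [0.671, 0.0163, 0.2538]
tcp_rot: [0.013, 0.999, 0.006, 0.037]
contact_force: [-0.4, 0.5, -1.9]
opening: 0.293
finger_force: 89.7
time: 24.93
eef_pos: [0.6394, 0.2187, 0.2545]
tcp_rot: [0.01, 0.999, 0.008, 0.039]
contact_force: [0.5, -0.0, -1.4]
opening: 0.296
finger_force: 89.7
time: 25.27
eef_pos: [0.6241, 0.2719, 0.2543]
tcp_rot: [0.009, 0.999, 0.009, 0.039]
contact_force: [-0.2, -0.5, -1.5]
opening: 0.291
finger_force: 89.6
tcp [0.6241 0.2719 0.2543] yaw axis 89.0 z [ 0.077  0.016 -0.997] q [ 0.26  0.26  1.61 -0.    1.2  -1.29] t 25.2667
in pot [328. 196.] 152 [ 0.571 -0.005  0.023]
in pot [347. 203.] 73 [ 0.557 -0.049  0.023]
in pot [317. 205.] 75 [0.547 0.02  0.023]
in pot [341. 215.] 46 [ 0.527 -0.036  0.026]
in pot [331. 218.] 23 [ 0.519 -0.014  0.026]
rim ((549.9203491210938, -12.326385498046875), (113.82148742675781, 115.21846771240234), 54.83102798461914)
541 [[0.5335 0.2342 0.157 ]
 [0.5779 0.2796 0.1707]
 [0.6192 0.3066 0.1927]]
```

```bash
python3 - <<'E'
from h import *
for n,z0,z1,yc in(("3",.105,.15,.262),("16",.145,.2,.272)):
  for cam in("side","top"):
    im=cv2.imread(f"pics/{cam}_{n}.png"); d=np.load(f"{cam}_{n}.npy"); P=cloud(cam,d); hsv=cv2.cvtColor(im,cv2.COLOR_BGR2HSV)
    X,Y,Z=P[...,0],P[...,1],P[...,2]
    m=(X>.48)&(X<.63)&(abs(Y-yc)<.05)&(Z>z0)&(Z<z1)&(hsv[...,2]>60)&(hsv[...,1]<70)
    Q=P[m]
    for x in(.54,.56,.58,.60):
        q=Q[abs(Q[:,0]-x)<.008]; 
        if len(q)>5: print(n,cam,x,len(q),np.percentile(q[:,1],[0,3,97,100]).round(4),np.percentile(q[:,2],[3,97]).round(3))
    v,u=np.nonzero(m); print(u.min(),u.max(),v.min(),v.max()) if len(u) else 0
E
```

```text
3 side 0.54 97 [0.2324 0.2335 0.3035 0.3053] [0.112 0.14 ]
3 side 0.56 89 [0.2289 0.2327 0.3031 0.3059] [0.111 0.138]
3 side 0.58 90 [0.2286 0.2308 0.2992 0.3025] [0.113 0.14 ]
3 side 0.6 92 [0.2286 0.2315 0.3017 0.3038] [0.112 0.141]
277 310 166 190
3 top 0.58 20 [0.2307 0.2307 0.2406 0.2407] [0.113 0.14 ]
3 top 0.6 49 [0.2302 0.2304 0.2461 0.2468] [0.111 0.139]
214 221 155 176
16 side 0.54 95 [0.234  0.2366 0.3027 0.3114] [0.156 0.183]
16 side 0.56 92 [0.2341 0.2379 0.3057 0.3071] [0.159 0.188]
16 side 0.58 90 [0.2339 0.2355 0.3048 0.3097] [0.162 0.19 ]
16 side 0.6 81 [0.2343 0.2376 0.3051 0.3057] [0.164 0.19 ]
278 310 150 176
16 top 0.56 18 [0.2424 0.2425 0.2506 0.252 ] [0.163 0.187]
16 top 0.58 38 [0.2421 0.2423 0.2563 0.2577] [0.161 0.19 ]
16 top 0.6 61 [0.2421 0.2423 0.264  0.2642] [0.161 0.193]
201 212 143 174
```

```bash

python3 -m handwheel '[-0.04,0.02,-0.1,-0.01,0.049,0,-0.04,0.027,-0.2,0,0,0,0,0,-0.2,0,0,0,0,0,-0.2,0,0,0,0,0,0,0,0,0]'
python3 look.py 17
```

```text
time: 25.78
eef_pos: [0.6081, 0.2747, 0.1411]
tcp_rot: [0.011, 1.0, -0.001, -0.007]
contact_force: [-0.8, -0.2, -3.1]
opening: 0.291
finger_force: 89.6
tcp [0.6081 0.2747 0.1411] yaw axis 88.7 z [-0.014 -0.002 -1.   ] q [ 0.27  0.38  1.67  0.    1.11 -1.28] t 25.7833
```

```bash

python3 -m handwheel '[0.02,0.025,-0.1,0,-0.004,0,0,0,-0.1,0,0,0,0,0,-0.07,0,0,0,0,0,-0.03,0,0,0,0,0,0,0,0,0]'
python3 look.py 17
```

```text
time: 26.2
eef_pos: [0.6138, 0.2808, 0.103]
tcp_rot: [0.01, 1.0, 0.001, 0.002]
contact_force: [-0.5, 0.2, -2.1]
opening: 0.292
finger_force: 89.7
tcp [0.6138 0.2808 0.103 ] yaw axis 88.9 z [ 0.003  0.001 -1.   ] q [ 0.28  0.43  1.68  0.    1.03 -1.27] t 26.2
```

```bash

python3 -m handwheel '[-0.01,-0.01,-0.03,0,0,0,0,0,-0.03,0,0,0,0,0,-0.01,0,0,0,0,0,0,0,0,0,0,0,0,0,0,0]'
python3 look.py 17
```

```text
time: 26.62
eef_pos: [0.6131, 0.2801, 0.0942]
tcp_rot: [0.01, 1.0, 0.001, 0.003]
contact_force: [0.5, -0.8, -0.9]
opening: 0.289
finger_force: 89.9
tcp [0.6131 0.2801 0.0942] yaw axis 88.9 z [ 0.006  0.002 -1.   ] q [ 0.28  0.44  1.68  0.    1.01 -1.27] t 26.6167
```

```bash

python3 -m handwheel '[0,-0.005,-0.012,0,0,0,0,0,-0.01,0,0,0,0,0,0,0,0,0]'
python3 -m handwheel '[-0.06,0.001,0,0,0,0,-0.06,0.001,0,0,0,0,-0.06,0.001,0,0,0,0,-0.06,0.001,0,0,0,0,-0.06,0.001,0,0,0,0]'
python3 -m handwheel '[-0.06,0.001,0,0,0,0,-0.06,0.001,0,0,0,0,-0.06,0.001,0,0,0,0,-0.06,0.001,0,0,0,0,-0.05,0.001,0,0,0,0]'
python3 look.py 17
```

```text
time: 26.87
eef_pos: [0.6142, 0.2796, 0.093]
tcp_rot: [0.01, 1.0, 0.002, 0.004]
contact_force: [-0.2, -0.5, 5.3]
opening: 0.29
finger_force: 90.6
time: 27.28
eef_pos: [0.5701, 0.2805, 0.0937]
tcp_rot: [0.01, 1.0, 0.002, 0.006]
contact_force: [2.5, -0.1, 5.0]
opening: 0.294
finger_force: 90.6
time: 27.7
eef_pos: [0.5266, 0.2814, 0.0936]
tcp_rot: [0.01, 1.0, 0.002, 0.006]
contact_force: [3.3, -0.4, 6.2]
opening: 0.29
finger_force: 90.6
tcp [0.5266 0.2814 0.0936] yaw axis 88.9 z [ 0.012  0.004 -1.   ] q [ 0.32  0.29  1.89 -0.    0.96 -1.23] t 27.7
```

```bash

python3 -m handwheel '[-0.06,0.001,0,0,0,0,-0.05,0.001,0,0,0,0,-0.04,0,0,0,0,0,-0.03,0,0,0,0,0,-0.02,0,0,0,0,0]'
python3 look.py 18
python3 -m handwheel '[0.01,0,0.01,0,0.07,0,0.01,0,0.02,0,0.075,0,0,0,0.03,0,0.075,0,0,0,0.05,0,0.06,0]'
python3 -m handwheel '[0.02,0,0.1,0,0,0,0.02,0,0.15,0,0,0,0.05,0,0.2,0,0,0,0.05,0,0.2,0,0,0,0.02,0,0.1,0,0,0]'
python3 look.py 19 side
python3 - <<'E'
from h import *
im=cv2.imread("pics/side_19.png"); d=np.load("side_19.npy"); P=cloud("side",d); hsv=cv2.cvtColor(im,cv2.COLOR_BGR2HSV)
m=((hsv[...,2]>165)&(hsv[...,1]<60)&(P[...,0]>.35)&(P[...,0]<.7)&(abs(P[...,1]-.25)<.11)&(P[...,2]<.25)).astype(np.uint8)
k,l,st,c=cv2.connectedComponentsWithStats(m)
for i in range(1,k):
    if st[i,4]>8: print(np.round(c[i]),st[i],P[l==i].mean(0).round(3))
E
```

```text
time: 28.12
eef_pos: [0.504, 0.2823, 0.0971]
tcp_rot: [0.007, 1.0, 0.003, 0.017]
contact_force: [16.1, -0.1, 5.5]
opening: 0.29
finger_force: 90.4
tcp [0.504  0.2823 0.0971] yaw axis 89.2 z [ 0.034  0.006 -0.999] q [ 0.34  0.23  1.94 -0.01  0.93 -1.22] t 28.1167
time: 28.45
eef_pos: [0.4987, 0.2809, 0.1076]
tcp_rot: [0.01, 0.976, -0.001, -0.216]
contact_force: [-0.2, 0.7, -2.0]
opening: 0.292
finger_force: 90.0
time: 28.87
eef_pos: [0.5237, 0.2814, 0.2235]
tcp_rot: [0.01, 0.977, -0.0, -0.212]
contact_force: [0.5, 0.2, -0.6]
opening: 0.293
finger_force: 90.1
tcp [0.5237 0.2814 0.2235] yaw axis 88.9 z [-0.414  0.004 -0.91 ] q [ 0.28  0.33  1.6   0.12  1.61 -1.29] t 28.8667
[258. 179.] [242 170  34  19 170] [0.449 0.288 0.166]
[270. 220.] [264 215  12  10  62] [0.459 0.263 0.022]
```

```bash

python3 -m handwheel '[0.104,-0.2,0.01,0,0,0,0.104,-0.2,0.01,0,0,0,0.104,-0.2,0.01,0,0,0,0.104,-0.2,0,0,0,0,0.104,-0.2,0,0,0,0]'
python3 -m handwheel '[0.104,-0.2,0,0,0,0,0.104,-0.2,0,0,0,0,0.104,-0.2,0,0,0,0,0.104,-0.2,0,0,0,0,0.104,-0.2,0,0,0,0]'
python3 -m handwheel '[0,0,-0.04,0,-0.065,0,0,0,-0.05,0,-0.065,0,0,0,-0.05,0,-0.065,0,0,0,-0.05,0,-0.06,0,0,0,0,0,0,0]'; python3 look.py 20 top; python3 beads.py 20
```

```text
time: 29.33
eef_pos: [0.5996, 0.1297, 0.2227]
tcp_rot: [0.009, 0.976, -0.001, -0.215]
contact_force: [0.2, 0.4, -1.6]
opening: 0.287
finger_force: 89.9
time: 29.75
eef_pos: [0.6776, -0.0204, 0.2223]
tcp_rot: [0.009, 0.976, -0.001, -0.216]
contact_force: [-0.1, 0.8, -0.9]
opening: 0.294
finger_force: 90.0
time: 30.17
eef_pos: [0.6735, -0.0184, 0.1916]
tcp_rot: [0.01, 1.0, 0.002, -0.02]
contact_force: [-0.9, -0.4, -2.2]
opening: 0.291
finger_force: 90.0
tcp [ 0.6735 -0.0184  0.1916] yaw axis 88.9 z [-0.039  0.003 -0.999] q [-0.18  0.35  1.6  -0.    1.22 -1.73] t 30.1667
bead [207. 168.] 78 [0.621 0.283]
bead [182. 208.] 72 [0.522 0.33 ]
bead [218. 180.] 72 [0.594 0.254]
visible tray px 7588
```

```bash

python3 -m handwheel '[-0.07,0,0.09,0,-0.078,0,-0.08,0,0.07,0,-0.078,0,-0.093,0,0.055,0,-0.078,0,-0.098,0,0.045,0,-0.078,0,-0.1,0,0.04,0,-0.078,0]'
python3 -m handwheel '[-0.1,0,0.025,0,-0.078,0,-0.1,0,0.01,0,-0.078,0,-0.05,0,0,0,-0.04,0,0,0,0,0,0,0,0,0,0,0,0,0]'
python3 -m handwheel '[0,0,0,0,0,0,0,0,0,0,0,0,0.05,0,0.05,0,0.078,0,0.1,0,0.03,0,0.078,0,0.1,0,0,0,0.078,0]'
python3 -m handwheel '[0.1,0,0,0,0.078,0,0.1,0,0,0,0.078,0,0.1,0,0,0,0.078,0,0.05,0,0,0,0.07,0,0,0.1,0,0,0,0]'
python3 look.py 21 top; python3 beads.py 21
python3 -m handwheel '[0,0.2,0,0,0,0,0,0.2,0,0,0,0,0,0,0,0,0,0]'
python3 look.py 22 top; python3 beads.py 22; cat > pot.py <<'E'
import sys
from h import *
n=sys.argv[1]
im=cv2.imread(f"pics/top_{n}.png"); d=np.load(f"top_{n}.npy"); P=cloud("top",d); hsv=cv2.cvtColor(im,cv2.COLOR_BGR2HSV)
r=np.hypot(P[...,0]-.551,P[...,1]+.0127)
m=((hsv[...,1]<90)&(hsv[...,2]>60)&(r<.05)&(P[...,2]<.08)).astype(np.uint8)
k,l,st,c=cv2.connectedComponentsWithStats(m)
for i in range(1,k):
    if st[i,4]>8: print("in pot",np.round(c[i]),st[i,4],P[l==i].mean(0).round(3))
E
python3 pot.py 22
```

```text
time: 30.63
eef_pos: [0.6118, -0.019, 0.2425]
tcp_rot: [0.008, 0.957, 0.003, 0.288]
contact_force: [-0.1, 0.3, -1.1]
opening: 0.288
finger_force: 90.1
time: 31.05
eef_pos: [0.5774, -0.0178, 0.2455]
tcp_rot: [0.007, 0.909, 0.007, 0.416]
contact_force: [0.0, -0.2, -1.9]
opening: 0.291
finger_force: 90.2
time: 31.47
eef_pos: [0.6122, -0.0164, 0.2558]
tcp_rot: [0.006, 0.963, 0.009, 0.271]
contact_force: [0.4, 0.6, -1.3]
opening: 0.287
finger_force: 90.0
time: 31.88
eef_pos: [0.6691, -0.0034, 0.2539]
tcp_rot: [0.009, 0.999, 0.007, 0.037]
contact_force: [0.6, -1.6, -2.0]
opening: 0.292
finger_force: 90.0
tcp [ 0.6691 -0.0034  0.2539] yaw axis 89.0 z [ 0.074  0.014 -0.997] q [-0.17  0.23  1.63  0.03  1.2  -1.73] t 31.8833
bead [207. 165.] 76 [0.629 0.283]
bead [181. 214.] 84 [0.507 0.33 ]
bead [217. 180.] 71 [0.594 0.256]
visible tray px 7426
time: 32.18
eef_pos: [0.6637, 0.064, 0.2545]
tcp_rot: [0.006, 0.999, 0.01, 0.038]
contact_force: [0.9, 0.2, -1.6]
opening: 0.292
finger_force: 90.0
tcp [0.6637 0.064  0.2545] yaw axis 89.3 z [ 0.076  0.02  -0.997] q [-0.06  0.23  1.64  0.03  1.2  -1.63] t 32.1833
bead [207. 165.] 76 [0.629 0.283]
bead [217. 180.] 72 [0.594 0.256]
bead [182. 208.] 35 [0.52 0.33]
bead [176. 248.] 16 [0.426 0.331]
visible tray px 4830
in pot [328. 191.] 71 [ 0.583 -0.003  0.023]
in pot [329. 207.] 279 [ 0.544 -0.008  0.024]
in pot [347. 203.] 73 [ 0.557 -0.049  0.022]
in pot [330. 218.] 24 [ 0.519 -0.013  0.027]
```

```bash

python3 -m handwheel '[0,0,0,-0.013,0.049,0,-0.05,0.055,0,0,0,-0.077,-0.05,0.055,0,0,0,-0.077,-0.05,0.055,0,0,0,-0.077,-0.05,0.055,0,0,0,-0.077]' >/dev/null
python3 -m handwheel '[-0.05,0.055,0,0,0,-0.077,-0.05,0.055,0,0,0,-0.077,-0.05,0.055,0,0,0,-0.077,-0.05,0.055,0,0,0,-0.077,-0.05,0.055,0,0,0,-0.077]' >/dev/null
python3 -m handwheel '[-0.05,0.055,0,0,0,-0.077,-0.05,0.055,0,0,0,-0.077,-0.05,0.055,0,0,0,-0.077,-0.05,0.055,0,0,0,-0.077,-0.05,0.055,0,0,0,-0.077]' >/dev/null
python3 -m handwheel '[-0.05,0.055,0,0,0,-0.077,-0.05,0.055,0,0,0,-0.077,-0.05,0.055,0,0,0,-0.077,-0.05,0.055,0,0,0,-0.077,-0.05,0.055,0,0,0,-0.077]' >/dev/null
python3 -m handwheel '[-0.05,0.055,0,0,0,-0.077,-0.05,0.055,0,0,0,-0.077,-0.05,0.055,0,0,0,-0.077,-0.05,0.055,0,0,0,-0.077,-0.05,0.055,0,0,0,-0.077]'
python3 -m handwheel '[0,0,0,0,0,-0.077,0,0,0,0,0,-0.077,0,0,0,0,0,0]'
python3 look.py 23 top side; python3 beads.py 23
python3 - <<'E'
from h import *
for cam in("top","side"):
    im=cv2.imread(f"pics/{cam}_23.png"); d=np.load(f"{cam}_23.npy"); P=cloud(cam,d); hsv=cv2.cvtColor(im,cv2.COLOR_BGR2HSV)
    X,Y,Z=P[...,0],P[...,1],P[...,2]
    m=(X>.45)&(X<.63)&(abs(Y-.27)<.07)&(Z>.14)&(Z<.21)&(hsv[...,2]>60)&(hsv[...,1]<70)
    Q=P[m]
    if len(Q)>20: print(cam,len(Q),np.percentile(Q,[0,2,98,100],axis=0).round(4))
E
```

```text
time: 34.32
eef_pos: [0.4838, 0.2568, 0.2548]
tcp_rot: [0.994, 0.108, 0.001, -0.001]
contact_force: [-0.3, -0.2, -1.7]
opening: 0.292
finger_force: 90.1
time: 34.57
eef_pos: [0.484, 0.2567, 0.2549]
tcp_rot: [1.0, -0.011, 0.002, -0.001]
contact_force: [0.1, 0.0, -1.6]
opening: 0.292
finger_force: 90.1
tcp [0.484  0.2567 0.2549] yaw axis -91.2 z [ 0.003  0.003 -1.   ] q [0.3  0.   1.89 0.   1.25 1.89] t 34.5667
bead [207. 165.] 54 [0.63  0.283]
bead [221. 179.] 14 [0.596 0.248]
visible tray px 4307
top 155 [[0.4856 0.2258 0.1531]
 [0.4868 0.226  0.1537]
 [0.57   0.2567 0.1928]
 [0.5714 0.2573 0.1962]]
side 338 [[0.4654 0.2171 0.1552]
 [0.4866 0.2195 0.1578]
 [0.568  0.2897 0.1913]
 [0.5747 0.2923 0.1937]]
```

```bash
python3 - <<'E'
from h import *
for n,zr,xr,yr in(("3",(.1,.16),(.5,.63),(.2,.31)),("16",(.14,.2),(.5,.63),(.21,.32)),("23",(.14,.21),(.47,.63),(.2,.31))):
  for cam in("top","side"):
    im=cv2.imread(f"pics/{cam}_{n}.png"); d=np.load(f"{cam}_{n}.npy"); P=cloud(cam,d); hsv=cv2.cvtColor(im,cv2.COLOR_BGR2HSV)
    X,Y,Z=P[...,0],P[...,1],P[...,2]
    m=(X>xr[0])&(X<xr[1])&(Y>yr[0])&(Y<yr[1])&(Z>zr[0])&(Z<zr[1])&(hsv[...,2]>60)&(hsv[...,1]<70)
    Q=P[m]
    for a in np.arange(xr[0],xr[1],.015):
        q=Q[(Q[:,0]>=a)&(Q[:,0]<a+.015)]
        if len(q)>5: print(n,cam,round(a,3),len(q),"z",np.percentile(q[:,2],[2,20,50,98]).round(4))
im=cv2.imread("pics/side_23.png"); f=[int(v) for v in proj("side",(.53,.257,.18))]
cv2.imwrite("pics/c23.png",cv2.resize(im[f[1]-60:f[1]+40,f[0]-60:f[0]+60],None,fx=6,fy=6,interpolation=cv2.INTER_CUBIC))
E
```

```text
3 top 0.56 12 z [0.1261 0.1345 0.137  0.1401]
3 top 0.575 20 z [0.1135 0.1156 0.1325 0.14  ]
3 top 0.59 33 z [0.1105 0.1132 0.1168 0.1398]
3 top 0.605 37 z [0.1133 0.1162 0.1309 0.1411]
3 side 0.515 22 z [0.113  0.1147 0.1163 0.134 ]
3 side 0.53 95 z [0.1109 0.1151 0.1182 0.1397]
3 side 0.545 84 z [0.1113 0.1154 0.1194 0.1387]
3 side 0.56 78 z [0.113  0.1156 0.1208 0.1399]
3 side 0.575 80 z [0.1122 0.1162 0.1221 0.1404]
3 side 0.59 83 z [0.1113 0.1154 0.1227 0.1415]
3 side 0.605 89 z [0.1133 0.1197 0.1283 0.1406]
16 top 0.545 10 z [0.1764 0.1812 0.1833 0.1871]
16 top 0.56 23 z [0.1607 0.1629 0.1765 0.1869]
16 top 0.575 39 z [0.1603 0.1638 0.1657 0.1913]
16 top 0.59 54 z [0.1611 0.1644 0.1659 0.1927]
16 top 0.605 88 z [0.1627 0.1665 0.1728 0.1928]
16 side 0.53 78 z [0.1551 0.1585 0.1616 0.1833]
16 side 0.545 102 z [0.1579 0.1606 0.1654 0.1875]
16 side 0.56 75 z [0.1597 0.163  0.1679 0.1896]
16 side 0.575 87 z [0.1625 0.165  0.1715 0.1915]
16 side 0.59 80 z [0.1638 0.1662 0.1721 0.1905]
16 side 0.605 130 z [0.1648 0.1701 0.1783 0.1932]
23 top 0.485 39 z [0.1649 0.1741 0.1821 0.1958]
23 top 0.5 16 z [0.163  0.1655 0.1674 0.1901]
23 top 0.545 46 z [0.1545 0.158  0.1597 0.1848]
23 top 0.56 54 z [0.1531 0.1555 0.1575 0.1631]
23 side 0.485 59 z [0.1669 0.1712 0.18   0.1924]
23 side 0.5 32 z [0.1661 0.1713 0.1801 0.1924]
23 side 0.515 52 z [0.1627 0.1654 0.1726 0.1883]
23 side 0.53 74 z [0.16   0.1633 0.1704 0.1874]
23 side 0.545 73 z [0.1575 0.161  0.168  0.1852]
23 side 0.56 45 z [0.1559 0.1592 0.1667 0.1834]
```

View pics/c23.png

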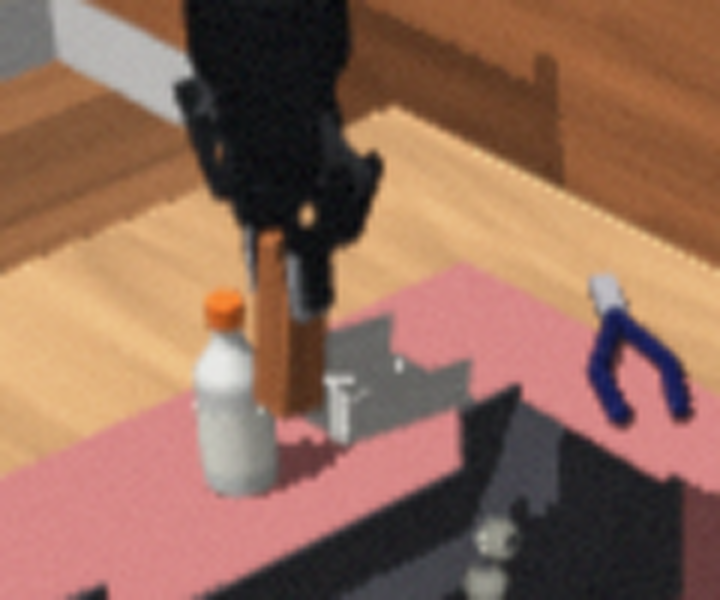

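The crop shows the scoop pitched lip-down about 8° in the grip (floor from (330,420) down toward (460,400)); the depth data agrees. Both beads lie at the far end, around (495,540) and (488,580). I'll cancel the pitch with the wrist and scoop towards +x.

```bash

python3 -m handwheel '[-0.065,0.04,0,0,-0.07,0,-0.068,0.035,0,0,-0.019,0,0,0,-0.25,0,0,0,0,0,-0.25,0,0,0,0,0,0,0,0,0]'
python3 look.py 24 top side
python3 - <<'E'
from h import *
for cam in("top","side"):
    im=cv2.imread(f"pics/{cam}_24.png"); d=np.load(f"{cam}_24.npy"); P=cloud(cam,d); hsv=cv2.cvtColor(im,cv2.COLOR_BGR2HSV)
    X,Y,Z=P[...,0],P[...,1],P[...,2]
    m=(X>.46)&(X<.6)&(Y>.21)&(Y<.32)&(Z>.07)&(Z<.14)&(hsv[...,2]>60)&(hsv[...,1]<70)
    Q=P[m]; print(np.percentile(Q,[0,2,98,100],axis=0).round(4))
    for a in np.arange(.46,.6,.015):
        q=Q[(Q[:,0]>=a)&(Q[:,0]<a+.015)]
        if len(q)>5: print(cam,round(a,3),len(q),"z",np.percentile(q[:,2],[2,20,50,98]).round(4))
E
python3 beads.py 24
```

```text
time: 35.08
eef_pos: [0.459, 0.2664, 0.1716]
tcp_rot: [0.998, -0.008, 0.064, 0.001]
contact_force: [-1.2, -0.9, -3.1]
opening: 0.29
finger_force: 89.9
tcp [0.459  0.2664 0.1716] yaw axis -90.9 z [ 0.127 -0.002 -0.992] q [ 0.36 -0.    2.06 -0.06  0.97  1.97] t 35.0833
[[0.4714 0.2353 0.0778]
 [0.5031 0.2365 0.0806]
 [0.5562 0.2771 0.1113]
 [0.5578 0.2827 0.113 ]]
top 0.49 12 z [0.0852 0.0868 0.0885 0.1124]
top 0.505 73 z [0.0822 0.0845 0.0864 0.1115]
top 0.52 90 z [0.0804 0.0833 0.0861 0.1076]
top 0.535 109 z [0.0802 0.0842 0.0861 0.1086]
top 0.55 51 z [0.0807 0.0825 0.0847 0.0883]
[[0.4718 0.2277 0.0838]
 [0.4746 0.2293 0.087 ]
 [0.5579 0.2992 0.1162]
 [0.5608 0.3029 0.1177]]
side 0.46 10 z [0.0912 0.0929 0.0963 0.1143]
side 0.475 54 z [0.0881 0.0917 0.1023 0.1154]
side 0.49 38 z [0.0884 0.0901 0.0996 0.1145]
side 0.505 77 z [0.0874 0.0899 0.0971 0.1162]
side 0.52 83 z [0.0876 0.0909 0.0949 0.1158]
side 0.535 80 z [0.0868 0.0909 0.0964 0.1169]
side 0.55 37 z [0.0852 0.0879 0.0921 0.1111]
bead [207. 165.] 60 [0.629 0.284]
bead [218. 180.] 44 [0.595 0.255]
visible tray px 4879
```

```bash

python3 -m handwheel '[0,0.01,-0.15,0,0,0,0,0,-0.15,0,0,0,0,0,-0.12,0,0,0,0,0,-0.06,0,0,0,0,0,0,0,0,0]'
python3 -m handwheel '[0,0,-0.015,0,0,0,0,0,-0.01,0,0,0,0,0,0,0,0,0]'; python3 look.py 25
```

```text
time: 35.6
eef_pos: [0.4644, 0.2698, 0.1075]
tcp_rot: [0.997, -0.009, 0.07, -0.002]
contact_force: [-0.0, 0.6, -2.3]
opening: 0.293
finger_force: 90.1
time: 35.85
eef_pos: [0.4652, 0.2704, 0.1053]
tcp_rot: [0.997, -0.009, 0.072, -0.003]
contact_force: [-0.0, -0.6, -2.2]
opening: 0.292
finger_force: 90.1
tcp [0.4652 0.2704 0.1053] yaw axis -91.0 z [ 0.144  0.004 -0.99 ] q [ 0.36  0.1   2.09 -0.06  0.82  1.99] t 35.85
```

```bash

python3 -m handwheel '[0,0,-0.03,0,0,0,0,0,-0.025,0,0,0,0,0,0,0,0,0]'
python3 -m handwheel '[0,0,-0.015,0,0,0,0,0,-0.01,0,0,0,0,0,0,0,0,0]'; python3 look.py 25
```

```text
time: 36.1
eef_pos: [0.4636, 0.2698, 0.0948]
tcp_rot: [0.998, -0.009, 0.07, -0.002]
contact_force: [-0.5, -0.2, -2.2]
opening: 0.294
finger_force: 90.1
time: 36.35
eef_pos: [0.4638, 0.2699, 0.0912]
tcp_rot: [0.997, -0.009, 0.07, -0.002]
contact_force: [0.1, 0.0, -1.3]
opening: 0.289
finger_force: 90.1
tcp [0.4638 0.2699 0.0912] yaw axis -91.0 z [ 0.14   0.003 -0.99 ] q [ 0.36  0.12  2.09 -0.07  0.79  1.99] t 36.35
```

```bash

python3 -m handwheel '[0,-0.01,-0.01,0,0,0,0,0,-0.005,0,0,0,0,0,0,0,0,0]'
python3 -m handwheel '[0.06,-0.001,0,0,0,0,0.06,-0.001,0,0,0,0,0.06,-0.001,0,0,0,0,0.06,-0.001,0,0,0,0,0.06,-0.001,0,0,0,0]'
python3 -m handwheel '[0.06,-0.001,0,0,0,0,0.05,0,0,0,0,0,0.03,0,0,0,0,0]'; python3 look.py 26 side top; python3 beads.py 26
python3 - <<'E'
from h import *
im=cv2.imread("pics/side_26.png"); d=np.load("side_26.npy"); P=cloud("side",d); hsv=cv2.cvtColor(im,cv2.COLOR_BGR2HSV)
m=((hsv[...,2]>100)&(hsv[...,1]<60)&(P[...,0]>.45)&(P[...,0]<.7)&(abs(P[...,1]-.26)<.07)&(P[...,2]<.06)).astype(np.uint8)
k,l,st,c=cv2.connectedComponentsWithStats(m)
for i in range(1,k):
    if st[i,4]>8: Q=P[l==i];print(np.round(c[i]),st[i],Q.mean(0).round(3),Q.max(0).round(3))
E
```

```text
time: 36.6
eef_pos: [0.4648, 0.2687, 0.0906]
tcp_rot: [0.997, -0.009, 0.071, -0.002]
contact_force: [-2.6, 0.1, 3.3]
opening: 0.295
finger_force: 90.8
time: 37.02
eef_pos: [0.5105, 0.2678, 0.0906]
tcp_rot: [0.997, -0.009, 0.071, -0.002]
contact_force: [-2.3, 0.6, 7.1]
opening: 0.298
finger_force: 91.0
time: 37.27
eef_pos: [0.5318, 0.2675, 0.0906]
tcp_rot: [0.997, -0.009, 0.071, -0.002]
contact_force: [-2.5, -0.8, 7.7]
opening: 0.294
finger_force: 91.3
tcp [0.5318 0.2675 0.0906] yaw axis -91.1 z [ 0.142  0.003 -0.99 ] q [ 0.31  0.24  1.96 -0.06  0.81  1.94] t 37.2667
bead [220. 174.] 199 [0.609 0.252]
visible tray px 3619
[302. 203.] [293 192  23  25 348] [0.597 0.264 0.016] [0.643 0.319 0.037]
```

```bash

python3 -m handwheel '[0.02,0,0,0,0,0,0.015,0,0,0,0,0]'
python3 -m handwheel '[0,0,0.01,0,-0.07,0,0,0,0.02,0,-0.075,0,0,0,0.03,0,-0.075,0,0,0,0.05,0,-0.05,0]'
python3 -m handwheel '[-0.02,0,0.1,0,0,0,-0.02,0,0.15,0,0,0,-0.05,0,0.2,0,0,0,-0.05,0,0.2,0,0,0,-0.02,0,0.1,0,0,0]'
python3 look.py 27 side top; python3 beads.py 27
python3 - <<'E'
from h import *
im=cv2.imread("pics/side_27.png"); d=np.load("side_27.npy"); P=cloud("side",d); hsv=cv2.cvtColor(im,cv2.COLOR_BGR2HSV)
m=((hsv[...,2]>100)&(hsv[...,1]<60)&(P[...,0]>.4)&(P[...,0]<.7)&(abs(P[...,1]-.26)<.07)&(P[...,2]<.25)).astype(np.uint8)
k,l,st,c=cv2.connectedComponentsWithStats(m)
for i in range(1,k):
    if st[i,4]>8: Q=P[l==i];print(np.round(c[i]),st[i],Q.mean(0).round(3),Q.max(0).round(3))
E
```

```text
time: 37.53
eef_pos: [0.5359, 0.2677, 0.0906]
tcp_rot: [0.997, -0.009, 0.071, -0.002]
contact_force: [-2.0, 0.5, 8.4]
opening: 0.289
finger_force: 91.2
time: 37.87
eef_pos: [0.5322, 0.267, 0.1028]
tcp_rot: [0.961, -0.008, 0.278, -0.004]
contact_force: [0.1, -0.3, -2.3]
opening: 0.291
finger_force: 90.1
time: 38.28
eef_pos: [0.511, 0.268, 0.2208]
tcp_rot: [0.96, -0.009, 0.28, -0.005]
contact_force: [0.7, 0.9, -0.3]
opening: 0.29
finger_force: 90.4
tcp [0.511  0.268  0.2208] yaw axis -90.8 z [ 0.538  0.005 -0.843] q [ 0.39 -0.11  2.13 -0.35  0.62  2.21] t 38.2833
visible tray px 4678
[299. 161.] [286 147  30  30 437] [0.596 0.267 0.176] [0.64  0.305 0.203]
```

```bash

python3 -m handwheel '[0.02,-0.02,0.1,0,0,0.06,0.043,-0.074,0.03,0,0,0.077,0.043,-0.074,0,0,0,0.077,0.043,-0.074,0,0,0,0.077,0.043,-0.074,0,0,0,0.077]' >/dev/null
python3 -m handwheel '[0.043,-0.074,0,0,0,0.077,0.043,-0.074,0,0,0,0.077,0.043,-0.074,0,0,0,0.077,0.043,-0.074,0,0,0,0.077,0.043,-0.074,0,0,0,0.077]'
python3 look.py 28
python3 -m handwheel '[0.043,-0.074,0,0,0,0.077,0.043,-0.074,0,0,0,0.077,0.043,-0.074,0,0,0,0.077,0.043,-0.074,0,0,0,0.077,0.043,-0.074,0,0,0,0.077]'
python3 look.py 28
```

```text
time: 39.22
eef_pos: [0.5543, 0.1892, 0.2282]
tcp_rot: [0.873, 0.409, 0.238, -0.121]
contact_force: [0.3, -0.5, -1.1]
opening: 0.291
finger_force: 90.1
tcp [0.5543 0.1892 0.2282] yaw axis -39.5 z [ 0.317  0.405 -0.858] q [-0.01 -0.07  2.07  0.56  0.88  0.38] t 39.2167
time: 39.63
eef_pos: [0.5873, 0.133, 0.2281]
tcp_rot: [0.712, 0.65, 0.192, -0.187]
contact_force: [0.5, 0.4, -1.7]
opening: 0.295
finger_force: 90.1
tcp [0.5873 0.133  0.2281] yaw axis -4.9 z [ 0.03   0.515 -0.856] q [-0.15  0.13  1.86  0.57  1.26 -0.27] t 39.6333
```

```bash

python3 -m handwheel '[0.043,-0.074,0,0,0,0.077,0.043,-0.074,0,0,0,0.077,0.043,-0.074,0,0,0,0.077,0.043,-0.074,0,0,0,0.077,0.043,-0.074,0,0,0,0.077]' > /dev/null
python3 -m handwheel '[0.043,-0.074,0,0,0,0.077,0.043,-0.074,0,0,0,0.077,0.043,-0.074,0,0,0,0.077,0.043,-0.074,0,0,0,0.077,0.043,-0.074,0,0,0,0.077]'
python3 -m handwheel '[0.043,-0.074,0,0,0,0.077,0.043,-0.074,0,0,0,0.077,0.043,-0.074,0,0,0,0.077,0.043,-0.074,0,0,0,0.04,0,0,0,0,0,0]'
python3 look.py 28 top side; python3 beads.py 28
python3 - <<'E'
from h import *
im=cv2.imread("pics/side_28.png"); d=np.load("side_28.npy"); P=cloud("side",d); hsv=cv2.cvtColor(im,cv2.COLOR_BGR2HSV)
m=((hsv[...,2]>100)&(hsv[...,1]<60)&(P[...,0]>.4)&(P[...,0]<.75)&(abs(P[...,1]+.02)<.07)&(P[...,2]<.28)&(P[...,2]>.1)).astype(np.uint8)
k,l,st,c=cv2.connectedComponentsWithStats(m)
for i in range(1,k):
    if st[i,4]>8: Q=P[l==i];print(np.round(c[i]),st[i],Q.mean(0).round(3),Q.min(0).round(3),Q.max(0).round(3))
E
```

```text
time: 40.47
eef_pos: [0.6525, 0.0223, 0.2277]
tcp_rot: [0.215, 0.938, 0.053, -0.265]
contact_force: [0.7, -0.4, -2.4]
opening: 0.289
finger_force: 90.1
time: 40.88
eef_pos: [0.6786, -0.0219, 0.2276]
tcp_rot: [0.014, 0.963, -0.003, -0.27]
contact_force: [-0.4, 0.1, -1.9]
opening: 0.292
finger_force: 90.2
tcp [ 0.6786 -0.0219  0.2276] yaw axis 88.6 z [-0.52   0.002 -0.854] q [-0.15  0.6   1.26 -0.08  1.82 -1.7 ] t 40.8833
bead [184. 198.] 13 [0.545 0.329]
visible tray px 5026
[368. 196.] [350 188  36  18 444] [ 0.601 -0.021  0.182] [ 0.551 -0.058  0.157] [0.645 0.015 0.21 ]
```

```bash

python3 -m handwheel '[0,0.03,-0.05,0,-0.065,0,0,0,-0.06,0,-0.065,0,0,0,-0.06,0,-0.065,0,0,0,-0.06,0,-0.06,0,0,0,0,0,0,0]'
python3 -m handwheel '[-0.07,0,0.09,0,-0.078,0,-0.08,0,0.07,0,-0.078,0,-0.093,0,0.055,0,-0.078,0,-0.098,0,0.045,0,-0.078,0,-0.1,0,0.04,0,-0.078,0]'
python3 -m handwheel '[-0.1,0,0.025,0,-0.078,0,-0.1,0,0.01,0,-0.078,0,-0.05,0,0,0,-0.04,0,0,0,0,0,0,0,0,0,0,0,0,0]'
python3 -m handwheel '[0,0,0,0,0,0,0,0,0,0,0,0,0.05,0,0.05,0,0.078,0,0.1,0,0.03,0,0.078,0,0.1,0,0,0,0.078,0]'
python3 -m handwheel '[0.1,0,0,0,0.078,0,0.1,0,0,0,0.078,0,0.1,0,0,0,0.078,0,0.1,0,0,0,0.078,0,0,0,0,0,0.06,0]'
python3 -m handwheel '[0,-0.2,0,0,0,0,0,-0.2,0,0,0,0,-0.1,-0.2,0,0,0,0,-0.1,-0.2,0,0,0,0,0,0,0,0,0,0]'
python3 look.py 29 top side; python3 beads.py 29; python3 pot.py 29
python3 - <<'E'
from h import *
P=cloud('top',np.load('top_29.npy'));X,Y,Z=P[...,0],P[...,1],P[...,2]
hsv=cv2.cvtColor(cv2.imread("pics/top_29.png"),cv2.COLOR_BGR2HSV)
cv2.imwrite("pics/c29.png",cv2.resize(cv2.imread("pics/top_29.png")[110:310,160:400],None,fx=3,fy=3,interpolation=cv2.INTER_CUBIC))
E
```

```text
time: 41.4
eef_pos: [0.6744, -0.0155, 0.1944]
tcp_rot: [0.015, 0.997, 0.001, -0.074]
contact_force: [-0.6, -0.3, -2.8]
opening: 0.291
finger_force: 90.1
time: 41.82
eef_pos: [0.612, -0.0163, 0.2438]
tcp_rot: [0.014, 0.972, 0.005, 0.235]
contact_force: [-0.1, -0.1, -0.5]
opening: 0.293
finger_force: 90.1
time: 42.23
eef_pos: [0.5741, -0.0161, 0.2472]
tcp_rot: [0.013, 0.926, 0.008, 0.377]
contact_force: [-0.0, 0.0, -1.8]
opening: 0.291
finger_force: 90.2
time: 42.65
eef_pos: [0.6136, -0.0168, 0.2618]
tcp_rot: [0.014, 0.979, 0.003, 0.204]
contact_force: [1.6, -0.1, -0.5]
opening: 0.294
finger_force: 90.2
time: 43.07
eef_pos: [0.6762, -0.0165, 0.2596]
tcp_rot: [0.015, 0.996, -0.0, -0.086]
contact_force: [-0.2, 0.5, -1.2]
opening: 0.294
finger_force: 90.2
time: 43.48
eef_pos: [0.6418, -0.1419, 0.2592]
tcp_rot: [0.017, 0.996, -0.001, -0.085]
contact_force: [0.3, 0.7, -0.3]
opening: 0.291
finger_force: 90.2
tcp [ 0.6418 -0.1419  0.2592] yaw axis 88.1 z [-0.17   0.001 -0.985] q [-0.35  0.33  1.52 -0.06  1.46 -1.88] t 43.4833
bead [186. 182.] 22 [0.582 0.329]
bead [180. 225.] 61 [0.48 0.33]
visible tray px 7797
```

View pics/c29.png

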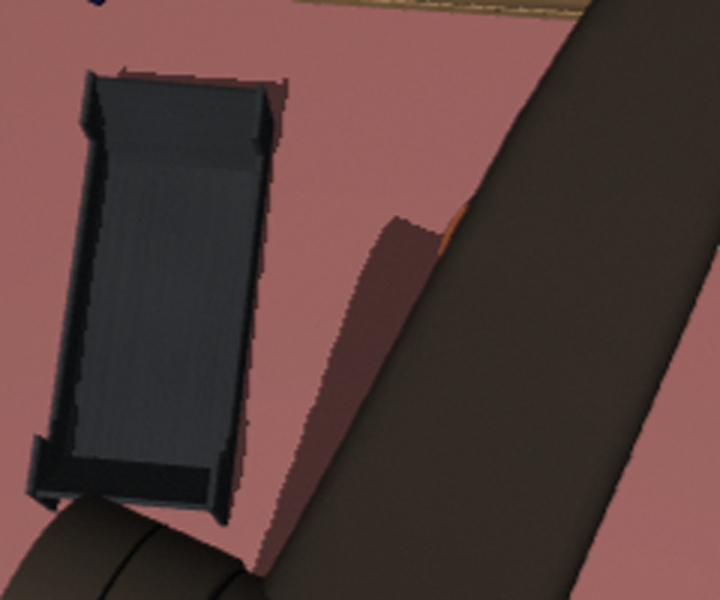

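The tray is empty, edge to edge, in the crop. Carry the scoop over the mat and check its levelness from depth.

```bash

python3 -m handwheel '[-0.148,-0.156,0,0,0,0.036,-0.148,-0.156,0,0,0,0.036,-0.148,-0.156,0,0,0,0.036,-0.148,-0.156,0,0,0,0.036,-0.148,-0.156,0,0,0,0.036]'
python3 -m handwheel '[0,0,-0.1,0,0,0,0,0,-0.2,0,0,0,0,0,-0.2,0,0,0,0,0,0,0,0,0,0,0,0,0,0,0]'
python3 look.py 30 top side; python3 pot.py 30
cat > lev.py <<'E'
import sys
from h import *
n=sys.argv[1]
s=ctrl.get_state()["eef_pos"]; yaw=np.radians(float(sys.argv[2])); zr=float(sys.argv[3])
for cam in("top","side"):
    im=cv2.imread(f"pics/{cam}_{n}.png"); d=np.load(f"{cam}_{n}.npy"); P=cloud(cam,d)-s; hsv=cv2.cvtColor(im,cv2.COLOR_BGR2HSV)
    a=P[...,0]*np.cos(yaw)+P[...,1]*np.sin(yaw); b=-P[...,0]*np.sin(yaw)+P[...,1]*np.cos(yaw)
    m=(a>-.13)&(a<0)&(abs(b)<.05)&(P[...,2]>-zr)&(P[...,2]<-.045)&(hsv[...,2]>50)&(hsv[...,1]<70)
    Q=np.c_[a[m],b[m],P[m][:,2]]; print(cam,len(Q))
    if len(Q)<30: continue
    print("a,b pct",np.percentile(Q[:,:2],[0,2,98,100],axis=0).round(4).tolist())
    for x in np.arange(-.11,0,.015):
        q=Q[(Q[:,0]>=x)&(Q[:,0]<x+.015)&(abs(Q[:,1])<.02)]
        if len(q)>5: print(round(x,3),len(q),np.percentile(q[:,2],[5,50]).round(4))
E
python3 lev.py 30 14 .12
```

```text
time: 44.0
eef_pos: [0.5316, -0.2532, 0.2597]
tcp_rot: [-0.129, 0.988, -0.012, -0.083]
contact_force: [-0.4, 0.4, -1.8]
opening: 0.29
finger_force: 90.1
time: 44.42
eef_pos: [0.531, -0.2519, 0.1827]
tcp_rot: [-0.127, 0.988, -0.01, -0.086]
contact_force: [1.0, 0.7, -1.2]
opening: 0.288
finger_force: 90.0
tcp [ 0.531  -0.2519  0.1827] yaw axis 104.6 z [-0.167 -0.041 -0.985] q [-0.57  0.23  1.78 -0.13  1.25 -2.34] t 44.4167
in pot [331. 205.] 573 [ 0.549 -0.012  0.024]
top 752
a,b pct [[-0.1038, -0.0301], [-0.102, -0.029], [-0.0276, 0.0328], [-0.0186, 0.0352]]
-0.11 70 [-0.0902 -0.087 ]
-0.095 125 [-0.0909 -0.0868]
-0.08 119 [-0.0919 -0.0875]
-0.065 71 [-0.0912 -0.0885]
-0.05 33 [-0.0911 -0.0889]
side 836
a,b pct [[-0.1042, -0.0358], [-0.0992, -0.0343], [-0.015, 0.0298], [-0.0033, 0.032]]
-0.11 33 [-0.0859 -0.0832]
-0.095 64 [-0.0871 -0.0832]
-0.08 64 [-0.0867 -0.084 ]
-0.065 65 [-0.0874 -0.0848]
-0.05 56 [-0.0873 -0.0846]
-0.035 81 [-0.0883 -0.0848]
-0.02 107 [-0.0861 -0.0728]
```

```bash

python3 -m handwheel '[0,-0.047,-0.15,0.004,-0.016,0,0,0,-0.18,0,0,0,0,0,-0.15,0,0,0,0,0,-0.06,0,0,0,0,0,0,0,0,0]'
python3 look.py 31
python3 -m handwheel '[0,0,-0.02,0,0,0,0,0,-0.01,0,0,0,0,0,0,0,0,0]'
python3 look.py 31
```

```text
time: 44.93
eef_pos: [0.5309, -0.2598, 0.1027]
tcp_rot: [-0.127, 0.989, -0.009, -0.072]
contact_force: [-0.7, 0.1, -1.6]
opening: 0.291
finger_force: 90.1
tcp [ 0.5309 -0.2598  0.1027] yaw axis 104.6 z [-0.14  -0.036 -0.99 ] q [-0.58  0.32  1.83 -0.12  1.09 -2.35] t 44.9333
time: 45.18
eef_pos: [0.5322, -0.2608, 0.1008]
tcp_rot: [-0.127, 0.989, -0.011, -0.07]
contact_force: [-0.2, 1.0, -0.6]
opening: 0.289
finger_force: 90.1
tcp [ 0.5322 -0.2608  0.1008] yaw axis 104.6 z [-0.135 -0.039 -0.99 ] q [-0.58  0.33  1.83 -0.12  1.09 -2.35] t 45.1833
```

```bash

python3 -m handwheel '[0,0,-0.02,0,0,0,0,0,-0.015,0,0,0,0,0,0,0,0,0]'
python3 -m handwheel '[0,0,-0.01,0,0,0,0,0,-0.01,0,0,0,0,0,0,0,0,0]'
python3 look.py 32 top side; python3 lev.py 32 14 .12
```

```text
time: 45.43
eef_pos: [0.5309, -0.2602, 0.0936]
tcp_rot: [-0.127, 0.989, -0.01, -0.071]
contact_force: [-0.5, 0.2, -0.4]
opening: 0.291
finger_force: 90.1
time: 45.68
eef_pos: [0.5311, -0.2604, 0.0908]
tcp_rot: [-0.127, 0.989, -0.01, -0.071]
contact_force: [0.8, -0.1, -0.9]
opening: 0.29
finger_force: 90.2
tcp [ 0.5311 -0.2604  0.0908] yaw axis 104.6 z [-0.138 -0.037 -0.99 ] q [-0.58  0.34  1.83 -0.12  1.07 -2.35] t 45.6833
top 486
a,b pct [[-0.1, -0.0394], [-0.0989, -0.0314], [-0.0363, 0.0232], [-0.0263, 0.0298]]
-0.11 39 [-0.091  -0.0857]
-0.095 108 [-0.09  -0.086]
-0.08 72 [-0.0895 -0.0861]
-0.065 33 [-0.0887 -0.0846]
side 479
a,b pct [[-0.0966, -0.0366], [-0.0855, -0.0353], [-0.0124, 0.0283], [-0.0106, 0.0312]]
-0.065 32 [-0.0873 -0.0843]
-0.05 55 [-0.0869 -0.0844]
-0.035 61 [-0.0874 -0.0835]
-0.02 121 [-0.0861 -0.0738]
```

Level and nearly touching. I'll lower until contact and release.

```bash

python3 -m handwheel '[0,0,-0.01,0,0,0,0,0,-0.005,0,0,0,0,0,0,0,0,0]'
python3 -m handwheel '[0,0,-0.005,0,0,0,0,0,0,0,0,0]'
python3 -m handwheel '[0,0,0,0,0,0,0,0,0,0,0,0]' - 20
python3 -m handwheel '[0,0,0,0,0,0,0,0,0,0,0,0,0,0,0,0,0,0,0,0,0,0,0,0,0,0,0,0,0,0]' 0.5
python3 -m handwheel '[0,0,0,0,0,0,0,0,0,0,0,0,0,0,0,0,0,0,0,0,0,0,0,0,0,0,0,0,0,0]' 1; python3 look.py 33
```

```text
time: 46.03
eef_pos: [0.5315, -0.2604, 0.0906]
tcp_rot: [-0.127, 0.989, -0.01, -0.071]
contact_force: [-1.8, 2.0, 8.0]
opening: 0.295
finger_force: 91.7
time: 46.2
eef_pos: [0.5316, -0.2604, 0.0906]
tcp_rot: [-0.126, 0.989, -0.01, -0.071]
contact_force: [-1.6, 2.8, 11.2]
opening: 0.295
finger_force: 92.1
time: 46.37
eef_pos: [0.5316, -0.2604, 0.0906]
tcp_rot: [-0.126, 0.989, -0.01, -0.071]
contact_force: [-3.8, 2.3, 10.7]
opening: 0.292
finger_force: 92.0
time: 46.78
eef_pos: [0.5308, -0.2602, 0.0871]
tcp_rot: [-0.127, 0.989, -0.009, -0.071]
contact_force: [0.4, -0.3, 0.1]
opening: 0.5
finger_force: 0.0
time: 47.2
eef_pos: [0.531, -0.2603, 0.0876]
tcp_rot: [-0.127, 0.989, -0.01, -0.071]
contact_force: [-0.6, 0.1, -0.4]
opening: 0.999
finger_force: 0.0
tcp [ 0.531  -0.2603  0.0876] yaw axis 104.6 z [-0.138 -0.037 -0.99 ] q [-0.58  0.34  1.83 -0.12  1.07 -2.35] t 47.2
```

```bash

python3 -m handwheel '[0.014,0.004,0.1,0,0,0,0.035,0.009,0.25,0,0,0,0.035,0.009,0.25,0,0,0,0,0,0.2,0.012,-0.044,0,0,0,0.1,0.012,-0.044,0]'
python3 -m handwheel '[-0.1,0.25,0,0,0,0,-0.1,0.25,0,0,0,0,-0.1,0.25,0,0,0,0,0,0.25,0,0,0,0,0,0.25,0,0,0,0]'
python3 -m handwheel '[0,0.25,0,0,0,0,0,0.25,0,0,0,0,0,0,0,0,0,0]'
python3 look.py 34 top side; python3 beads.py 34; python3 pot.py 34
python3 - <<'E'
from h import *
im=cv2.imread("pics/top_34.png"); d=np.load("top_34.npy"); P=cloud("top",d); hsv=cv2.cvtColor(im,cv2.COLOR_BGR2HSV)
X,Y,Z=P[...,0],P[...,1],P[...,2]
red=(hsv[...,1]>150)&((hsv[...,0]<12))&(d>0)
def rect(m,name):
    Q=P[m]
    if len(Q)<5: print(name,"none"); return
    r=cv2.minAreaRect(Q[:,:2].astype(np.float32)*1000); print(name,np.round(r[0],1),np.round(r[1],1),round(r[2],1),len(Q))
lid=(abs(X-.66)<.12)&(abs(Y+.125)<.1)&red&(np.hypot(X-.55,Y+.012)>.075)
rect(lid&(Z>.008)&(Z<.022),"lid disc"); rect(lid&(Z>.042)&(Z<.07),"lid knob")
rect((np.hypot(X-.55,Y+.012)<.08)&(Z>.075)&(Z<.1),"rim")
rect((abs(X-.53)<.1)&(abs(Y+.26)<.08)&(Z>.09)&(Z<.12),"handle")
sc=(abs(X-.49)<.1)&(abs(Y+.27)<.08)&(hsv[...,1]<70)&(hsv[...,2]>60)&(Z<.05)
rect(sc,"pan"); rect((abs(X-.49)<.12)&(abs(Y+.27)<.12)&(Z<.012)&(hsv[...,0]>8)&(hsv[...,0]<25)&(hsv[...,1]>80),"mat")
Q=P[sc&(Z<.016)]; print("floor fit",np.linalg.lstsq(np.c_[Q[:,:2],np.ones(len(Q))],Q[:,2],rcond=None)[0].round(4))
E
```

```text
time: 47.62
eef_pos: [0.5463, -0.2578, 0.2283]
tcp_rot: [-0.128, 0.992, -0.002, 0.005]
contact_force: [-0.9, -0.8, 0.9]
opening: 0.999
finger_force: 0.0
time: 48.03
eef_pos: [0.4976, -0.0681, 0.2228]
tcp_rot: [-0.126, 0.992, 0.0, 0.0]
contact_force: [1.3, -0.2, 0.2]
opening: 1.002
finger_force: 0.0
time: 48.28
eef_pos: [0.4978, 0.0108, 0.2228]
tcp_rot: [-0.13, 0.992, 0.001, 0.0]
contact_force: [-0.0, -0.6, 0.2]
opening: 1.0
finger_force: 0.0
tcp [0.4978 0.0108 0.2228] yaw axis 104.9 z [-0.     0.003 -1.   ] q [-0.18 -0.09  2.03  0.    1.2  -2.02] t 48.2833
visible tray px 7797
in pot [348. 205.] 47 [ 0.552 -0.053  0.024]
in pot [344. 214.] 9 [ 0.531 -0.045  0.022]
lid disc [ 661.4 -128.6] [113.5 124.2] 81.2 1761
lid knob [ 661.  -124.2] [25.1 25.5] 29.5 110
rim [528.5 -56.9] [13.9 66.4] 65.9 92
handle [ 527.6 -258.8] [26.6 26.4] 12.2 167
pan [ 479.1 -274.4] [92.4 70.1] 14.8 1081
mat [ 516.9 -259.6] [234.2 158.3] 14.9 3113
floor fit [0.0049 0.0068 0.005 ]
```

```bash

python3 -m handwheel '[0.181,-0.15,0,0,0,0,0.181,-0.15,0,0,0,0,0.181,-0.15,0,0,0,0,0.181,-0.15,0,0,0,0,0.181,-0.15,0,0,0,0]'
python3 -m handwheel '[0.181,-0.15,0,0,0,0,0,0,-0.2,0,0,0,0,0,-0.25,0,0,0,0,0,-0.25,0,0,0,0,0,0,0,0,0]'; python3 look.py 35
```

```text
time: 48.8
eef_pos: [0.6353, -0.1103, 0.2224]
tcp_rot: [-0.126, 0.992, 0.0, -0.0]
contact_force: [0.3, 0.2, 0.3]
opening: 1.002
finger_force: 0.0
time: 49.22
eef_pos: [0.6557, -0.1301, 0.1074]
tcp_rot: [-0.125, 0.992, 0.004, -0.008]
contact_force: [-2.0, 0.4, -1.9]
opening: 0.99
finger_force: 0.0
tcp [ 0.6557 -0.1301  0.1074] yaw axis 104.4 z [-0.017  0.006 -1.   ] q [-0.35  0.42  1.68 -0.    1.06 -2.17] t 49.2167
```

```bash

python3 -m handwheel '[0,0,-0.05,0,0,0,0,0,0,0,0,0,0,0,0,0,0,0]'; python3 look.py 35
```

```text
time: 49.47
eef_pos: [0.6629, -0.1306, 0.1129]
tcp_rot: [-0.127, 0.992, -0.001, 0.002]
contact_force: [-0.4, -0.5, 0.8]
opening: 1.002
finger_force: 0.0
tcp [ 0.6629 -0.1306  0.1129] yaw axis 104.5 z [ 0.004 -0.001 -1.   ] q [-0.34  0.42  1.67  0.    1.05 -2.17] t 49.4667
```

```bash

python3 -m handwheel '[-0.01,0.04,-0.1,0,0,0,0,0,-0.15,0,0,0,0,0,-0.12,0,0,0,0,0,-0.06,0,0,0,0,0,0,0,0,0]'; python3 look.py 35
```

```text
time: 49.88
eef_pos: [0.6597, -0.1234, 0.0454]
tcp_rot: [-0.127, 0.992, 0.0, -0.001]
contact_force: [-0.8, 0.6, -0.0]
opening: 0.999
finger_force: 0.0
tcp [ 0.6597 -0.1234  0.0454] yaw axis 104.6 z [-0.001  0.001 -1.   ] q [-0.34  0.5   1.7   0.    0.94 -2.16] t 49.8833
```

```bash

python3 -m handwheel '[0,0,0,0,0,0,0,0,0,0,0,0,0,0,0,0,0,0,0,0,0,0,0,0,0,0,0,0,0,0]' 0 60
python3 -m handwheel '[0,0,0,0,0,0,0,0,0,0,0,0,0,0,0,0,0,0,0,0,0,0,0,0,0,0,0,0,0,0]'
python3 -m handwheel '[0,0,0.05,0,0,0,0,0,0.1,0,0,0,0,0,0.2,0,0,0,0,0,0.25,0,0,0,0,0,0.25,0,0,0]'; python3 look.py 36
```

```text
time: 50.3
eef_pos: [0.6609, -0.1241, 0.047]
tcp_rot: [-0.127, 0.992, -0.001, 0.001]
contact_force: [0.7, -1.7, 4.6]
opening: 0.303
finger_force: 6.0
time: 50.72
eef_pos: [0.661, -0.1239, 0.0473]
tcp_rot: [-0.127, 0.992, -0.0, 0.001]
contact_force: [-0.8, 0.0, 6.0]
opening: 0.284
finger_force: 59.6
time: 51.13
eef_pos: [0.6587, -0.1229, 0.1732]
tcp_rot: [-0.127, 0.992, 0.001, -0.002]
contact_force: [1.1, -0.3, -1.3]
opening: 0.288
finger_force: 59.0
tcp [ 0.6587 -0.1229  0.1732] yaw axis 104.6 z [-0.004  0.002 -1.   ] q [-0.34  0.34  1.65  0.    1.15 -2.16] t 51.1333
```

```bash

python3 -m handwheel '[-0.13,0.14,0.05,0,0,0,-0.15,0.15,0,0,0,0,-0.15,0.15,0,0,0,0,-0.15,0.15,0,0,0,0,-0.141,0.149,0,0,0,0]'
python3 -m handwheel '[0,0,0,0,0,0,0,0,0,0,0,0,0,0,0,0,0,0]'
python3 look.py 37 side; python3 - <<'E'
from h import *
for cam,n in(("top","22"),("top","30"),("side","30"),("side","34"),("side","37")):
    P=cloud(cam,np.load(f'{cam}_{n}.npy'));X,Y,Z=P[...,0],P[...,1],P[...,2]
    Q=P[(np.hypot(X-.55,Y+.012)<.075)&(Z>.078)&(Z<.09)]
    A=np.c_[2*Q[:,:2],np.ones(len(Q))]; s=np.linalg.lstsq(A,(Q[:,:2]**2).sum(1),rcond=None)[0]
    r=cv2.minAreaRect(Q[:,:2].astype(np.float32)*1000); print(cam,n,len(Q),s[:2].round(4),np.round(r[0],1),np.round(r[1],1))
E
```

```text
time: 51.55
eef_pos: [0.55, -0.0115, 0.1808]
tcp_rot: [-0.127, 0.992, 0.001, -0.001]
contact_force: [0.6, -0.2, -2.2]
opening: 0.282
finger_force: 59.2
time: 51.8
eef_pos: [0.5521, -0.0126, 0.1813]
tcp_rot: [-0.127, 0.992, 0.0, 0.0]
contact_force: [0.9, -0.3, -1.7]
opening: 0.28
finger_force: 59.2
tcp [ 0.5521 -0.0126  0.1813] yaw axis 104.6 z [ 0.001  0.    -1.   ] q [-0.21  0.08  1.94  0.    1.12 -2.03] t 51.8
top 22 403 [ 0.55   -0.0122] [551.2 -15.3] [107.8 115.7]
top 30 453 [ 0.55   -0.0121] [550.6 -12.3] [116.  112.9]
side 30 283 [ 0.5505 -0.0169] [550.9 -17.3] [118.  116.4]
side 34 285 [ 0.5504 -0.0166] [551.2 -16.9] [116.5 114.9]
side 37 190 [ 0.5496 -0.0176] [542.3 -24.2] [ 95.8 114.6]
```

```bash

python3 -m handwheel '[-0.012,0.002,-0.1,0,0,0,0,0,-0.12,0,0,0,0,0,-0.08,0,0,0,0,0,-0.03,0,0,0,0,0,0,0,0,0]'
python3 -m handwheel '[0,0,-0.015,0,0,0,0,0,-0.01,0,0,0,0,0,0,0,0,0]'
python3 look.py 38
```

```text
time: 52.27
eef_pos: [0.5494, -0.0127, 0.1294]
tcp_rot: [-0.127, 0.992, 0.001, -0.002]
contact_force: [-0.1, 0.0, -2.3]
opening: 0.288
finger_force: 59.2
time: 52.52
eef_pos: [0.5506, -0.0125, 0.128]
tcp_rot: [-0.127, 0.992, 0.0, 0.0]
contact_force: [-0.0, 0.1, -1.7]
opening: 0.282
finger_force: 59.2
tcp [ 0.5506 -0.0125  0.128 ] yaw axis 104.6 z [ 0.001  0.    -1.   ] q [-0.21  0.15  1.98  0.    1.01 -2.03] t 52.5167
```

```bash

python3 -m handwheel '[0,0,-0.015,0,0,0,0,0,-0.008,0,0,0,0,0,0,0,0,0]'
python3 -m handwheel '[0,0,-0.005,0,0,0,0,0,0,0,0,0]'
python3 look.py 38
```

```text
time: 52.77
eef_pos: [0.5504, -0.0123, 0.1245]
tcp_rot: [-0.127, 0.992, 0.0, 0.0]
contact_force: [-0.5, 0.4, -0.3]
opening: 0.284
finger_force: 59.4
time: 52.93
eef_pos: [0.5505, -0.0123, 0.1245]
tcp_rot: [-0.127, 0.992, 0.0, 0.0]
contact_force: [-2.5, 1.2, 4.5]
opening: 0.284
finger_force: 60.0
tcp [ 0.5505 -0.0123  0.1245] yaw axis 104.6 z [ 0.  0. -1.] q [-0.21  0.15  1.98  0.    1.01 -2.03] t 52.9333
```

Contact came at exactly the seated height (0.1245). Next: release, retreat and check.

```bash

python3 -m handwheel '[0,0,0,0,0,0,0,0,0,0,0,0,0,0,0,0,0,0,0,0,0,0,0,0,0,0,0,0,0,0]' 1
python3 -m handwheel '[0,0,0.1,0,0,0,0,0,0.2,0,0,0,0,0,0.25,0,0,0,0,0,0.25,0,0,0,0,0,0.2,0,0,0]'
python3 -m handwheel '[0,0.25,0,0,0,0,0,0.25,0,0,0,0,0,0.25,0,0,0,0,0,0.25,0,0,0,0,0,0.25,0,0,0,0]'
python3 -m handwheel '[0,0.25,0,0,0,0,0,0.25,0,0,0,0,0,0,0,0,0,0]'
python3 look.py 39 top side; python3 beads.py 39
python3 - <<'E'
from h import *
im=cv2.imread("pics/top_39.png"); d=np.load("top_39.npy"); P=cloud("top",d); hsv=cv2.cvtColor(im,cv2.COLOR_BGR2HSV)
X,Y,Z=P[...,0],P[...,1],P[...,2]
def rect(m,name):
    Q=P[m]
    if len(Q)<5: print(name,"none"); return
    r=cv2.minAreaRect(Q[:,:2].astype(np.float32)*1000); print(name,np.round(r[0],1),np.round(r[1],1),round(r[2],1),len(Q),np.median(Q[:,2]).round(4))
pt=np.hypot(X-.55,Y+.012)<.08
rect(pt&(Z>.08)&(Z<.1),"lid disc"); rect(pt&(Z>.12),"knob")
Q=P[pt&(Z>.084)&(Z<.098)]; print("disc plane",np.linalg.lstsq(np.c_[Q[:,:2]-[.55,-.012],np.ones(len(Q))],Q[:,2],rcond=None)[0].round(4))
rect((abs(X-.53)<.1)&(abs(Y+.26)<.08)&(Z>.09)&(Z<.12),"handle")
sc=(abs(X-.49)<.1)&(abs(Y+.27)<.08)&(hsv[...,1]<70)&(hsv[...,2]>60)&(Z<.05)
rect(sc,"pan"); rect((abs(X-.49)<.12)&(abs(Y+.27)<.12)&(Z<.012)&(hsv[...,0]>8)&(hsv[...,0]<25)&(hsv[...,1]>80)&(Y<-.17),"mat")
g=P[(np.hypot(X-.578,Y-.45)<.05)&(Z>.1)]; print("glue",len(g),g[:,:2].mean(0).round(3) if len(g) else "")
E
```

```text
time: 53.35
eef_pos: [0.55, -0.0123, 0.123]
tcp_rot: [-0.127, 0.992, 0.0, -0.0]
contact_force: [-0.0, -0.2, -0.4]
opening: 0.964
finger_force: 0.0
time: 53.77
eef_pos: [0.5505, -0.0124, 0.2761]
tcp_rot: [-0.127, 0.992, -0.0, 0.001]
contact_force: [0.8, -0.2, -0.2]
opening: 1.001
finger_force: 0.0
time: 54.18
eef_pos: [0.5498, 0.1768, 0.2733]
tcp_rot: [-0.127, 0.992, 0.0, 0.0]
contact_force: [0.8, -0.7, -0.5]
opening: 1.006
finger_force: 0.0
time: 54.43
eef_pos: [0.5491, 0.2558, 0.273]
tcp_rot: [-0.13, 0.992, 0.002, -0.0]
contact_force: [-1.0, -0.2, 0.8]
opening: 1.0
finger_force: 0.0
tcp [0.5491 0.2558 0.273 ] yaw axis 104.9 z [-0.001  0.003 -1.   ] q [ 0.27  0.12  1.73  0.    1.29 -1.56] t 54.4333
visible tray px 3893
lid disc [551.2  -9.8] [124.3 121.1] 3.9 2265 0.0905
knob [549.9 -10.9] [24.9 23.8] 3.4 120 0.1301
disc plane [0.0028 0.0009 0.0905]
handle [ 528.  -259.4] [27.5 27.3] 17.0 170 0.1042
pan [ 479. -274.] [91.6 71.3] 15.8 1146 0.0062
mat [ 487.6 -272. ] [171.7 153.2] 14.3 3108 0.003
glue 101 [0.577 0.449]
```

```bash
python3 -c "
from plant import ctrl
print(ctrl.sign_off())"
```

```text
the job is handed in; nothing more can be done
None
```

The job is done and handed in: all nine beads went into the pot by scoop, the scoop stands upright on the cork mat, and the lid is back on, knob up, level and seated (nine is from the empty tray and the bead area seen in the pot, not a bead-by-bead count).

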